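# Tip the pattern plates out of the deep bin and clamp them in the filing bed

## Robot

A 6-joint arm with a two-finger parallel gripper is mounted at the origin on the work surface. World frame = base frame: x ahead of the robot, y to its left, z up, the work surface at z = 0. Lengths are in m, angles in rad, forces in N, time in s.
With the tool pointing down it reaches from about 0.375 to 0.975 m from the base axis. Payload 3.8 kg.
Tool frame: the origin (TCP) lies on the centre line of the jaws, within the pads' length; the fingertips stand 19 mm ahead of it and the grasp point (between the pads) is the TCP; z points along the fingers, y is the line along which they close (so a half turn about z gives the same grasp; the last joint's range is limited). The gripper opens to 88 mm and grips with 3 to 60 N. Pads are 18 mm wide; open, the fingers measure 123 mm over their backs; the gripper's body (75 mm by 187 mm) begins 45 mm behind the grasp point.
Start: joints at [1.245, 0.264, 1.604, -0, 1.274, -0.037], TCP at [0.192, 0.647, 0.227] pointing down, gripper open.
Joint ranges: [-2.63, 2.63], [-0.94, 2.18], [0.31, 2.57], [-1.31, 4.45], [0, 2.66], [-2.55, 2.55]. Speed limits (rad/s): [2.57, 2.57, 3.14, 3.14, 3.14, 3.14].

## Interface

Orientations are given as a unit quaternion [x, y, z, w].
In Python, from rig import get_obs, capture, close_job gives the robot as it stands. The module is installed in compiled form; this text tells all that it offers.
- The arm moves only by the tool step_arm, never from a script. Its argument "commands" is a list of rows, each a list of 2 entries, a list of its own where there are three numbers: the shift along the tool's x, y, z in mm, then the turn about the tool's z in degrees. In form: [[[dx, dy, dz], spin], ...]. A call has 1 to 10 rows; each row is the pose to reach, as a shift and turn from the pose commanded when the call began, along the tool's axes at that moment; what a row does not reach only later rows make up. A row lasts 1/8 s, in which the tool goes at most 62.5 mm and 10.7 degrees, less where a joint would pass 70% of its speed; a pose out of reach is approached as far as the arm can. A call with a gripper value outside its range is refused whole. "hand" is the closure, from 0 (fully open) to 1 (shut), set as the call begins (left out, the last holds). The fingers move at their own pace and stop on an object; "newtons" is the grip in N (left out, the last holds). Time passes only in rows, so rows that repeat a pose let the fingers close. It gives the time, the measured TCP pose, the force, the opening and the grip force at its end, in the units of the state.
- get_obs(): the state, without advancing time (a new reading comes with each control period).
- capture(name): name is "scene" or "top" or "wrist"; returns a dict with "img" (420x560x3 uint8, blue, green, red), "fx", "fy", "cx", "cy" (pixels), "R" (3x3) and "t" (3): a world point X has camera coordinates R X + t; the wrist camera has in their place "tool_from_camera" (4x4, takes a point from camera to tool coordinates, whose origin is the TCP and whose axes are the flange's). Camera axes: x right, y down, z forward; pixel columns grow to the right and rows downward; lengths in m; the calibration is good to about 2 mm. The wrist camera is an equidistant fisheye: a pixel r from the principal point sees the ray r / f radians off the axis. A picture is of the moment at which its call begins: read the wrist's pose just before it. There is no depth.
- close_job(): hands the job in; it is judged then, once.
The state is a dict: "t": time; "qpos": joint angles; "qd": joint speeds; "effort": joint torques, N m; "ee_pos": TCP position; "ee_rot": TCP orientation; "contact_force": force on the tool from outside, world axes, zero at the start; "ft_torque": the same for the moment, N m; "grip_width": finger opening in m; "finger_force": force on a finger pad.
Only numpy, scipy, OpenCV 4.12 (cv2) and the standard library are available. Lean on these libraries where they do the work, as an engineer would, in place of code of your own. Each camera call takes 0.05 s, during which the arm holds its last target. There are 200 camera calls.

## Task

Get the pattern plates ready for filing: free the clamp knob on the filing bed and draw its sliding carriage fully back, then tip every plate that is in the deep bin out from under the lip by its tab and lay them flat, side by side, lengthwise in the bed between carriage and fence. Then push the carriage up so that every plate is square and flush between it and the fence, and turn the knob clockwise until it is locked. Do not disturb the other things lying on the bench.

Things in the scene. Friction and masses are not known exactly. Their poses are not given: they have to be found in the camera images.
- bin: Fixed open dark wooden bin, 136 (x) x 212 (y) x 60 high. Origin: centre of underside, z up. Walls and floor 5 thick; inside 126 long in x. Partitions along x make three compartments, each 64 wide, centred at y = -69, 0, +69. A pale lip inside the -x end overhangs all of them, so that plates cannot be lifted straight out (see bin_lip).
- bin_lip (a point): Middle of the lip's free edge, at its underside: 29 from the bin's origin towards bin -x, 40 above the origin. The lip is a pale wooden strip 6 thick that reaches from here 34 back to the -x end wall, across all compartments; the -x end of each plate lies under it.
- bed: Fixed dark steel clamp bed: base plate with its top 14 above the origin (origin on its underside), from x = -95 to +125 and y = -108 to +108; z up. A steel fence, 10 high above the base top, crosses the +x end, its inner face at x = +105; cheeks 10 high along the sides, inner faces at y = +-103. The sliding carriage crosses the -x end; plates lie between it and the fence.
- carriage (a joint): Carriage on the bed, m: aluminium bar across the bed, 18 high. 0 = drawn fully back, grows towards the fence (bed +x) to 0.07. Its pushing face is at bed x = -45 mm + value: 150 mm before the fence at 0, 112 mm at 0.038. Slides with about 2 N when the clamp is free (up to 12 N pushing three plates), held fast when locked; stays where left. Push and pull it by its knob.
- clamp_knob (a joint): Clamp knob on the carriage, rad: 0 = free, grows to 1.5 as it turns clockwise seen from above. Above about 1.0 it wedges the carriage fast (fully locked near 1.5), below about 0.8 the carriage is free. Turning takes about 0.2 N m; stays where left.
- knob_grip (a point): Centre of the clamp knob's grip, on its vertical turning axis, at bed x = -65 mm + carriage value, bed y = 0, 63.5 above the bed's origin. Black upright bar 46 long, 12 thick, from 20 below to 10 above this point; at knob value 0 its long side runs along bed y; it turns with the knob.
- plate1: Brass pattern plate, up to three alike (absent: None): 112 (x) x 52 (y) x 6 thick, 0.1 to 0.2 kg. Origin: centre of underside, z up. An upright steel tab stands on it at x = +22 (34 from the +x end), 8 thick in x, 26 wide in y, top 42 above the underside. Each starts flat on the floor of its own compartment, x along the bin's x within 0.03 rad, tab away from the lip.
- plate2: Brass pattern plate, up to three alike (absent: None): 112 (x) x 52 (y) x 6 thick, 0.1 to 0.2 kg. Origin: centre of underside, z up. An upright steel tab stands on it at x = +22 (34 from the +x end), 8 thick in x, 26 wide in y, top 42 above the underside. Each starts flat on the floor of its own compartment, x along the bin's x within 0.03 rad, tab away from the lip.
- plate3: Brass pattern plate, up to three alike (absent: None): 112 (x) x 52 (y) x 6 thick, 0.1 to 0.2 kg. Origin: centre of underside, z up. An upright steel tab stands on it at x = +22 (34 from the +x end), 8 thick in x, 26 wide in y, top 42 above the underside. Each starts flat on the floor of its own compartment, x along the bin's x within 0.03 rad, tab away from the lip.
- burin: Bystander: small wooden-handled burin, 130 long, lying between bin and bed; not to be disturbed.
- scriber: Bystander: short wooden-handled scriber, 90 long, lying nearer the robot; not to be disturbed.
- pot: Bystander: small white pot, 36 wide, 35 high; not to be disturbed.
Mind the look-alikes: they are no part of the job. What is shaped like the plate2 but purple or turquoise is not meant.

How it is judged:
By the outcome, as a careful person would: the job done as asked, in the order asked, and still so for the second after the job is handed in, with the robot touching nothing.
Of plate1, plate2, plate3 only 2 to 3 are there at a start; the rules pass over those that are not, and their reading is None.
At some moment in a run one of plate1, plate2, plate3 may be knocked a few centimetres aside while the robot is not near it.
It also fails if it takes over 210 s, if anything falls off the work surface, if the arm or the gripper's body presses on something with over 40 N, if the wrist force passes 120 N, or if a joint passes its speed limit or range.

## Working session

There is one attempt and no reset: what is moved stays moved. The work goes in short steps, Python scripts to look and compute and a tool call to move; the robot and the scene stay as the last step left them, time stands still between calls to the robot, and variables do not carry over. Pictures are saved under pics/ and viewed, at most 14 in all, crops included, and the job is handed in when it is done.

Besides the shell and the picture viewer there is one more tool, called after "Request:" as name(argument=value, ...), one argument or row to a line, values as JSON. step_arm: Moves the arm, as the interface text tells. Its arguments: {"type":"object","properties":{"commands":{"type":"array"},"hand":{"type":"number"},"newtons":{"type":"number"}},"required":["commands"]}

```bash
mkdir -p pics
python3 - <<'E'
from rig import *
import cv2,pickle
o=get_obs();print(o)
for n in("top","scene"):
    c=capture(n);cv2.imwrite(f"pics/{n}0.png",cv2.resize(c["img"],(784,588),interpolation=cv2.INTER_CUBIC));pickle.dump(c,open(n+".pkl","wb"))
    print(n,c["fx"],c["fy"],c["cx"],c["cy"],c["R"],c["t"])
E
```

```text
{'t': 0.0, 'qpos': array([ 1.24510649e+00,  2.64761121e-01,  1.60534791e+00,  4.33432024e-06,
        1.27363450e+00, -3.68911836e-02]), 'qd': array([ 0.00191245,  0.00030387, -0.00018946,  0.00056249, -0.0005851 ,
        0.00163899]), 'effort': array([ 1.45240745e-03, -5.02110279e+01, -3.56879818e+01,  7.31357234e-02,
        2.94645375e-02, -2.06816831e-04]), 'ee_pos': array([0.19200996, 0.64638057, 0.2258967 ]), 'ee_rot': array([ 1.43898579e-01,  9.89591856e-01, -1.05743993e-03, -1.95938006e-04]), 'contact_force': array([-0.08659523, -0.25105   , -0.25219709]), 'ft_torque': array([ 0.02896704, -0.02920587, -0.04343898]), 'finger_force': 0.0, 'grip_width': 0.08777240855333956}
top 509.1328342687056 509.1328342687056 283.4317565966218 209.90450958849564 [[-0.01823815 -0.99952359  0.02489924]
 [-0.99360416  0.01534329 -0.11187207]
 [ 0.11143674 -0.02678032 -0.99341062]] [-0.08229158  0.52191249  1.09627735]
scene 447.55932861872816 447.55932861872816 281.9557813935825 208.53851533669078 [[-0.50116967  0.86526875  0.0117878 ]
 [ 0.49849314  0.29981185 -0.8133987 ]
 [-0.7073426  -0.40177462 -0.58158714]] [ 0.32585214 -0.15977921  1.38987265]
```

View pics/top0.png

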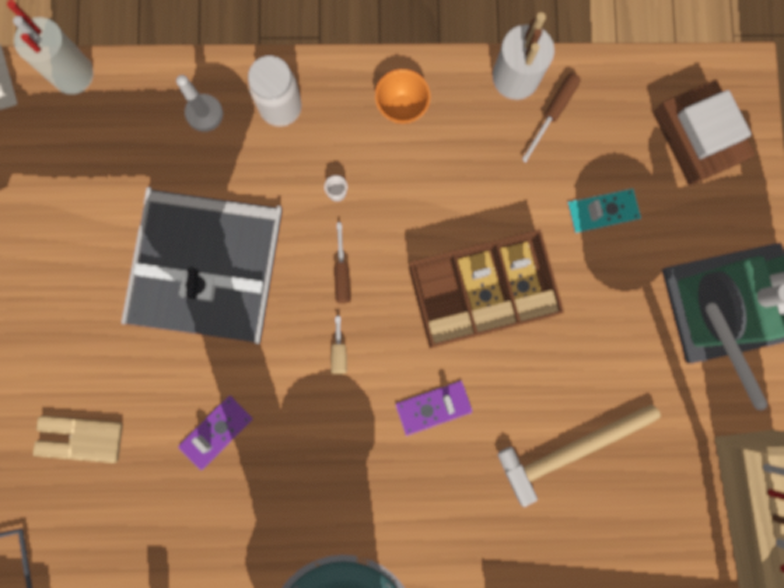

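View pics/scene0.png

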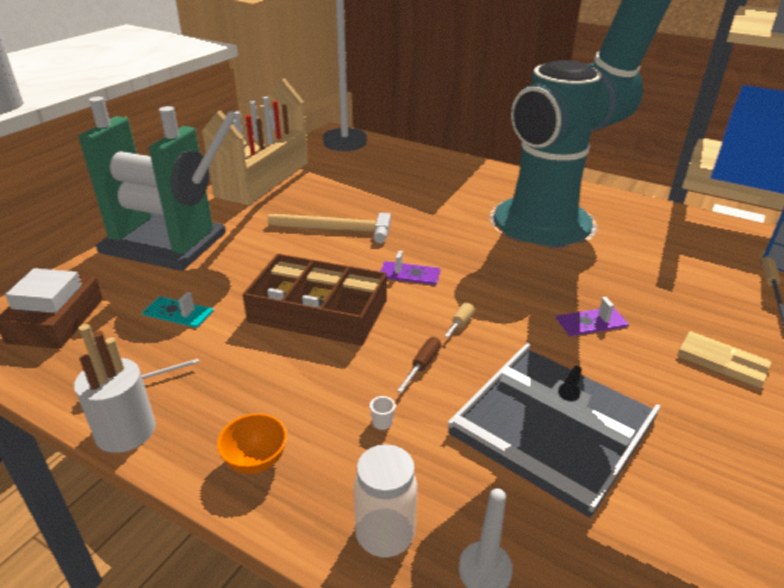

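The bed is at left, with its fence (white ends) away from the robot. The bin is at right, around (485,290), with plates in the middle and right compartments and the left one empty. I'll enlarge both.

Run:
```python
import cv2,pickle
c=pickle.load(open("top.pkl","rb"))["img"]
cv2.imwrite("pics/bin.png",cv2.resize(c[155:255,285:410],None,fx=6,fy=6,interpolation=cv2.INTER_CUBIC)[:600])
cv2.imwrite("pics/bed.png",cv2.resize(c[128:250,80:210],None,fx=4.9,fy=4.9,interpolation=cv2.INTER_CUBIC))
```

```text
(no output)
```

View pics/bin.png

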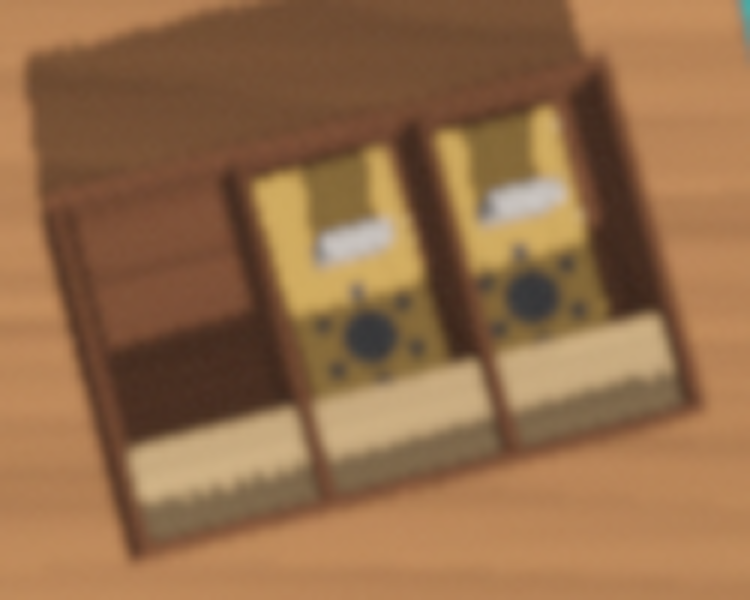

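View pics/bed.png

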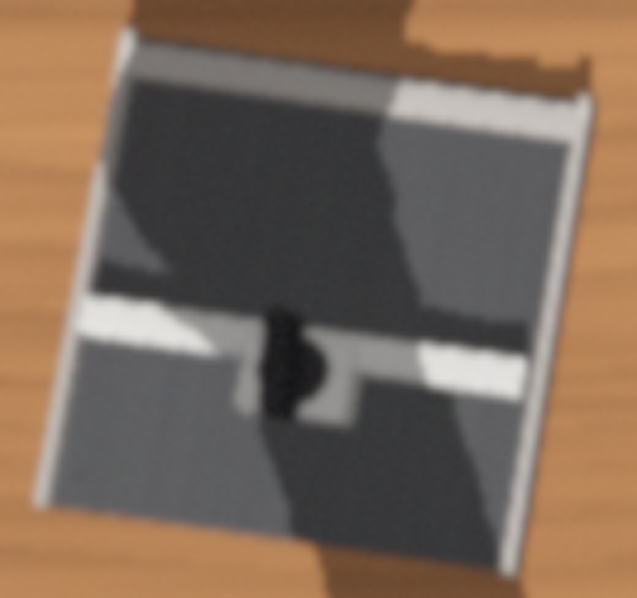

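The bin corners in crop pixels are (45,207), (600,58), (703,405) and (135,555). The tab tops are near (356,238) and (522,200). The bed corners are (127,30), (590,97), (512,575) and (38,503). The knob bar runs from (285,312) to (280,415), so it is locked.

```bash
cat > h.py <<'E'
import numpy as np,pickle
from scipy.spatial.transform import Rotation as Ro
def ray(c,u,v,z):
    d=np.linalg.inv(c["R"])@np.array([(u-c["cx"])/c["fx"],(v-c["cy"])/c["fy"],1]); o=-c["R"].T@c["t"]
    return (o+d*(z-o[2])/d[2])
def fit(model,meas):  # 2D rigid: returns centre, angle, residuals mm
    m=np.array(model,float);w=np.array(meas)[:,:2];mc=m.mean(0);wc=w.mean(0);a=m-mc;b=w-wc
    th=np.arctan2((a[:,0]*b[:,1]-a[:,1]*b[:,0]).sum(),(a*b).sum());R=np.array([[np.cos(th),-np.sin(th)],[np.sin(th),np.cos(th)]])
    t=wc-R@mc;return t,th,(w-(m@R.T+t))*1000
def loc(p,t,th):
    return t+np.array([[np.cos(th),-np.sin(th)],[np.sin(th),np.cos(th)]])@np.array(p)
E
python3 - <<'E'
from h import *
c=pickle.load(open("top.pkl","rb"))
print("cam",-c["R"].T@c["t"])
f=lambda p,s,o,z:ray(c,(p[0]+.5)/s-.5+o[0],(p[1]+.5)/s-.5+o[1],z)
B=[f(p,6,(285,155),.06) for p in[(45,207),(600,58),(703,405),(135,555)]]
t,th,r=fit([(.068,.106),(.068,-.106),(-.068,-.106),(-.068,.106)],B);print("bin",t,th,r)
D=[f(p,4.9,(80,128),.024) for p in[(127,30),(590,97),(512,575),(38,503)]]
tb,hb,r=fit([(.125,.108),(.125,-.108),(-.095,-.108),(-.095,.108)],D);print("bed",tb,hb,r)
for p in[(356,238),(522,200)]:
    w=f(p,6,(285,155),.047)[:2];d=w-t;print("tab",w,"bin frame",loc(d,[0,0],-th))
for p in[(285,312),(280,415)]:
    w=f(p,4.9,(80,128),.0735)[:2];print("knob",w,loc(w-tb,[0,0],-hb))
E
```

```text
cam [ 0.39490801 -0.06090157  1.14949   ]
bin [ 0.52484485 -0.22703154] 0.24317000934838837 [[-3.13345768 -2.05668894]
 [-2.19754886  0.16670841]
 [ 2.32695698  0.77907234]
 [ 3.00404956  1.1109082 ]]
bed [0.55884166 0.21913638] -0.1614440020044627 [[-0.29577475 -0.81188582]
 [ 0.52332987  1.22443624]
 [-0.66778518  0.70039766]
 [ 0.44023007 -1.11294809]]
tab [ 0.55108736 -0.22397788] bin frame [ 0.02620571 -0.00335487]
tab [ 0.56425721 -0.28548513] bin frame [ 0.02417835 -0.06622359]
knob [0.56013373 0.21837449] [ 0.00139774 -0.00054429]
knob [0.51531148 0.21990602] [-0.04308784 -0.00623757]
```

Run:
```python
from rig import *
from h import *
import cv2
c=capture("wrist");print(c["fx"],c["cx"],c["cy"],c["tool_from_camera"])
cv2.imwrite("pics/w0.png",cv2.resize(c["img"],(784,588),interpolation=cv2.INTER_CUBIC))
t=pickle.load(open("top.pkl","rb"));T=np.array([.5248,-.2270]);th=.243
for y in(.0345,-.0345):
  for z in(.06,.045,.03):
    for x in(.063,-.063):
      q=t["R"]@np.append(loc([x,y],T,th),z)+t["t"]; u=t["fx"]*q[0]/q[2]+t["cx"];v=t["fy"]*q[1]/q[2]+t["cy"]
      print(y,z,x,((u-285)*6).round(),((v-155)*6).round())
```

```text
325.19226210127806 277.0053758985 210.4040373752304 [[-1.00352536e-04 -9.66685570e-01 -2.55966790e-01  6.45609039e-02]
 [ 9.99999945e-01 -1.62711349e-05 -3.30603275e-04 -7.99088359e-04]
 [ 3.15424545e-04 -2.55966809e-01  9.66685519e-01 -1.57538628e-01]
 [ 0.00000000e+00  0.00000000e+00  0.00000000e+00  1.00000000e+00]]
0.0345 0.06 0.063 231.0 160.0
0.0345 0.06 -0.063 324.0 496.0
0.0345 0.045 0.063 227.0 166.0
0.0345 0.045 -0.063 319.0 498.0
0.0345 0.03 0.063 222.0 173.0
0.0345 0.03 -0.063 314.0 501.0
-0.0345 0.06 0.063 413.0 112.0
-0.0345 0.06 -0.063 509.0 447.0
-0.0345 0.045 0.063 407.0 119.0
-0.0345 0.045 -0.063 501.0 450.0
-0.0345 0.03 0.063 400.0 127.0
-0.0345 0.03 -0.063 493.0 453.0
```

View pics/w0.png

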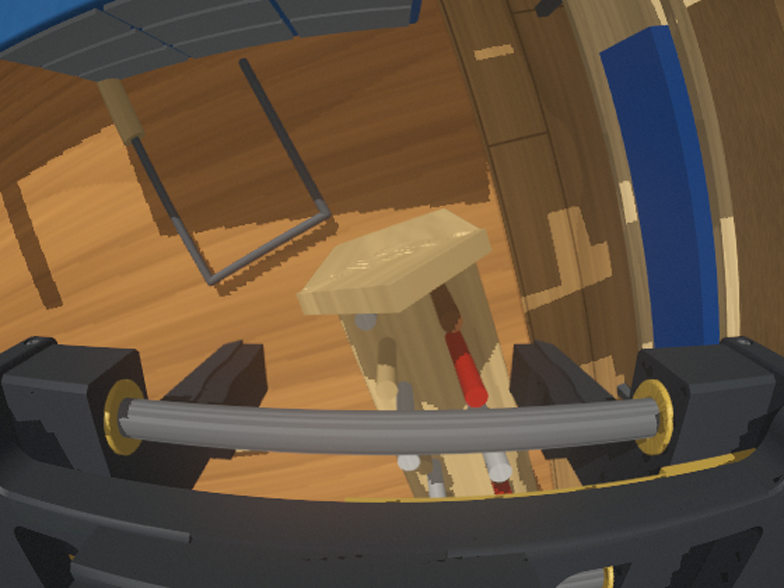

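Run:
```python
from rig import *
from h import *
import cv2
c=capture("wrist");M=np.linalg.inv(c["tool_from_camera"])
im=cv2.resize(c["img"],None,fx=6,fy=6,interpolation=cv2.INTER_CUBIC)
def pj(p):
    q=M@np.append(p,1);q=q[:3];r=np.hypot(*q[:2]);a=np.arctan2(r,q[2]);return c["cx"]+c["fx"]*a*q[0]/r,c["cy"]+c["fy"]*a*q[1]/r
for y,col in((-.044,(0,255,0)),(-.053,(0,255,255)),(-.0615,(0,0,255))):
  for x in(.009,-.009):
    for z in(.019,0,-.02):
        u,v=pj([x,y,z]);cv2.circle(im,(int(6*u+3),int(6*v+3)),4 if x<0 else 7,col,-1 if z>.01 else 2)
cv2.imwrite("pics/wc.png",im[6*235:6*335,6*95:6*210])
```

```text
(no output)
```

View pics/wc.png

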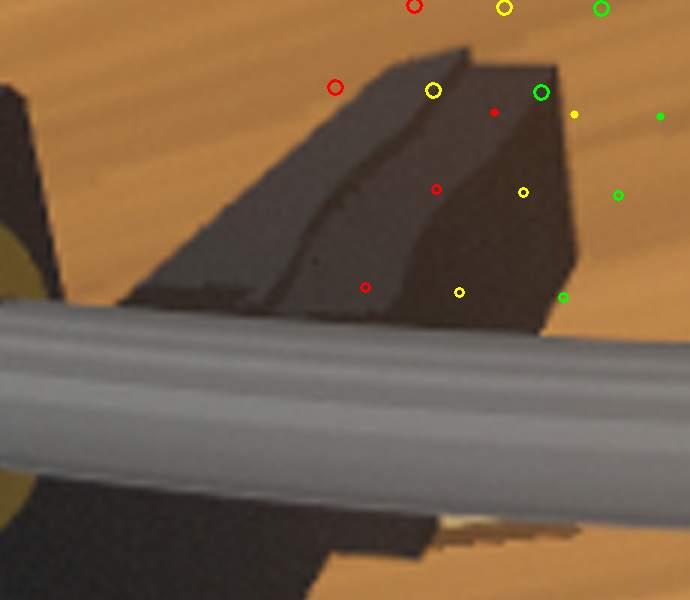

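```bash
cat >> h.py <<'E'
def cmd(x,y,z,yaw):
    """shift/spin to bring the TCP to x,y,z (m) with the closing line at yaw deg (mod 180)"""
    from rig import get_obs
    o=get_obs();R=Ro.from_quat(o["ee_rot"]).as_matrix();d=R.T@(np.array([x,y,z])-o["ee_pos"])*1000
    s=np.degrees(np.arctan2(R[1,1],R[0,1]))-yaw;s=(s+90)%180-90
    print("pos",o["ee_pos"].round(4),"yaw",round(np.degrees(np.arctan2(R[1,1],R[0,1])),1),"shift",d.round(1),"spin",round(s,1),"q",o["qpos"].round(2),"F",o["contact_force"].round(1),"w",round(o["grip_width"],4),"ff",o["finger_force"],"t",round(o["t"],1))
E
python3 -c "
from h import *
cmd(.538,.221,.13,88)"
```

```text
pos [0.1921 0.6466 0.2264] yaw 73.4 shift [-452.8 -309.3   96.8] spin -14.6 q [ 1.25  0.26  1.6  -0.    1.27 -0.04] F [-0.7  0.4  0.8] w 0.0879 ff 0.0 t 0.2
```

Request:
step_arm(
  commands=[
    [[-453,-309,0],-15],
    [[-453,-309,0],-15],
    [[-453,-309,0],-15],
    [[-453,-309,0],-15],
    [[-453,-309,0],-15],
    [[-453,-309,0],-15],
    [[-453,-309,0],-15],
    [[-453,-309,0],-15],
    [[-453,-309,0],-15],
    [[-453,-309,0],-15],
  ],
  hand=0,
  newtons=40,
)

```text
t: 1.45
ee_pos: [0.5402, 0.219, 0.227]
ee_rot: [0.016, 1.0, -0.0, 0.0]
contact_force: [-0.8, -0.1, 0.1]
grip_width: 0.088
finger_force: 0.0
```

```bash
python3 -c "
from h import *
from rig import capture
import cv2
cmd(.538,.221,.066,88)
c=capture('wrist');cv2.imwrite('pics/w1.png',c['img'])"
```

```text
pos [0.5402 0.219  0.227 ] yaw 88.2 shift [  2.3   2.  161. ] spin 0.2 q [ 0.34  0.09  1.81 -0.    1.24 -1.2 ] F [-0.8 -0.1  0.1] w 0.088 ff 0.0 t 1.4
```

View pics/w1.png

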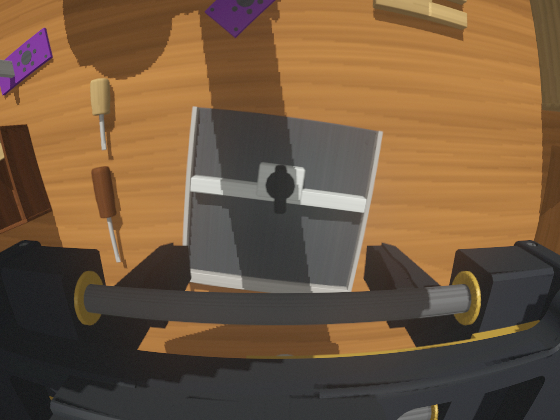

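The knob bar appears at (280,165)–(281,213), centred and parallel to the tool x axis. The joint 6 range calls for a half turn before grasping.

Request:
step_arm(
  commands=[
    [[2,2,60],90],
    [[2,2,60],90],
    [[2,2,60],90],
    [[2,2,60],90],
    [[2,2,60],90],
    [[2,2,60],90],
    [[2,2,60],90],
    [[2,2,60],90],
    [[2,2,60],90],
  ],
)

```text
t: 2.62
ee_pos: [0.5353, 0.2254, 0.1671]
ee_rot: [0.717, 0.697, -0.0, -0.0]
contact_force: [0.6, 0.1, 1.2]
grip_width: 0.088
finger_force: 0.0
```

Request:
step_arm(
  commands=[
    [[0,0,40],90],
    [[0,0,80],90],
    [[0,0,100],90],
    [[0,0,100],90],
    [[0,0,100],90],
    [[0,0,100],90],
    [[0,0,100],90],
    [[0,0,100],90],
    [[0,0,100],90],
    [[0,0,100],90],
  ],
)

```text
t: 3.88
ee_pos: [0.5356, 0.2252, 0.0672]
ee_rot: [1.0, -0.012, -0.0, -0.0]
contact_force: [1.1, -1.0, -0.0]
grip_width: 0.088
finger_force: 0.0
```

```bash
python3 -c "
from h import *
cmd(.538,.221,.066,88)"
```

```text
pos [0.5356 0.2252 0.0672] yaw -91.4 shift [2.5 4.1 1.2] spin 0.6 q [0.35 0.24 1.95 0.   0.95 1.95] F [ 1.1 -1.  -0. ] w 0.088 ff 0.0 t 3.9
```

Request:
step_arm(
  commands=[
    [[2,4,1],0],
    [[2,4,1],0],
    [[2,4,1],0],
  ],
)

```text
t: 4.25
ee_pos: [0.5384, 0.2198, 0.0661]
ee_rot: [1.0, -0.013, -0.0, 0.0]
contact_force: [-0.6, -0.4, -1.1]
grip_width: 0.088
finger_force: 0.0
```

Request:
step_arm(
  commands=[
    [[0,0,0],0],
    [[0,0,0],0],
    [[0,0,0],0],
    [[0,0,0],0],
    [[0,0,0],0],
    [[0,0,0],0],
  ],
  hand=1,
)

```text
t: 5.0
ee_pos: [0.5384, 0.2198, 0.0662]
ee_rot: [1.0, -0.013, 0.0, -0.0]
contact_force: [-0.1, -0.1, 0.1]
grip_width: 0.0301
finger_force: 0.0
```

Request:
step_arm(
  commands=[
    [[0,0,0],0],
    [[0,0,0],0],
    [[0,0,0],0],
    [[0,0,0],0],
    [[0,0,0],0],
  ],
)

```text
t: 5.62
ee_pos: [0.5384, 0.2198, 0.0662]
ee_rot: [1.0, -0.014, 0.0, -0.0]
contact_force: [-0.3, 0.0, -0.0]
grip_width: 0.0005
finger_force: 0.0
```

```bash
python3 -c "
from h import *
from rig import capture
import cv2
cmd(.538,.221,.066,88)
c=capture('wrist');s=capture('scene')['img']
a=c['img'][120:330,180:380];b=s[215:345,330:480]
cv2.imwrite('pics/w2.png',np.hstack([cv2.resize(a,(400,420)),cv2.resize(b,(400,420))]))"
```

```text
pos [0.5384 0.2198 0.0662] yaw -91.5 shift [-0.5 -1.2  0.2] spin 0.5 q [0.34 0.24 1.95 0.   0.95 1.94] F [-0.3  0.  -0. ] w 0.0005 ff 0.0 t 5.6
```

View pics/w2.png

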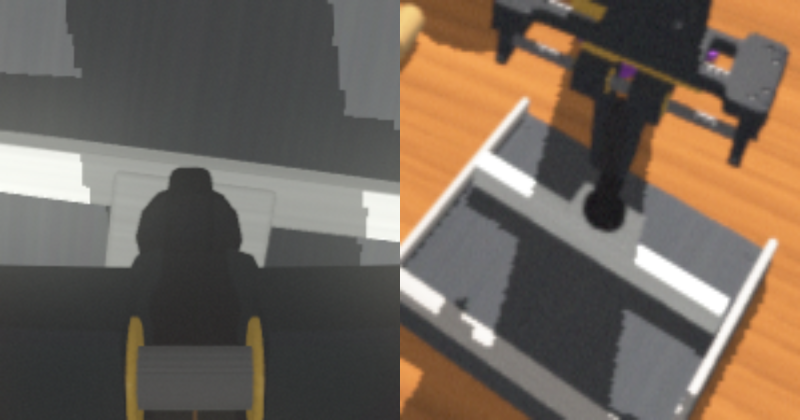

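```bash
cat >> h.py <<'E'
TFC=np.array([[-1.00352536e-04,-9.66685570e-01,-2.55966790e-01,6.45609039e-02],[9.99999945e-01,-1.62711349e-05,-3.30603275e-04,-7.99088359e-04],[3.15424545e-04,-2.55966809e-01,9.66685519e-01,-1.57538628e-01],[0,0,0,1]])
def wray(u,v,z,pos,quat):
    a,b=u-277.0053758985,v-210.4040373752304;r=np.hypot(a,b);t=r/325.19226210127806
    d=np.array([np.sin(t)*a/r,np.sin(t)*b/r,np.cos(t)]);R=Ro.from_quat(quat).as_matrix()
    o=R@TFC[:3,3]+pos;d=R@TFC[:3,:3]@d;return o+d*(z-o[2])/d[2]
E
python3 - <<'E'
from h import *
p=np.array([.5402,.219,.227]);q=Ro.from_quat([.016,1,0,0]).as_quat()
for uv in[(280,165),(281,213),(280,184)]:
    for z in(.0735,.05): print(uv,z,wray(*uv,z,p,q))
p=np.array([.5384,.2198,.0662]);q=Ro.from_quat([1,-.013,0,0]).as_quat()
for uv in[(275,205),(275,250)]:
    for z in(.0735,.05): print(uv,z,wray(*uv,z,p,q))
for uv in [(194,108),(190,274),(352,291),(380,132)]:print(wray(*uv,.024,np.array([.5402,.219,.227]),Ro.from_quat([.016,1,0,0]).as_quat()))
E
```

```text
(280, 165) 0.0735 [0.51297565 0.22184695 0.0735    ]
(280, 165) 0.05 [0.51579598 0.22196634 0.05      ]
(281, 213) 0.0735 [0.56074863 0.22139919 0.0735    ]
(281, 213) 0.05 [0.56717837 0.22148475 0.05      ]
(280, 184) 0.0735 [0.53155261 0.22128198 0.0735    ]
(280, 184) 0.05 [0.53577649 0.22135868 0.05      ]
(275, 205) 0.0735 [0.56587745 0.22089059 0.0735    ]
(275, 205) 0.05 [0.5600771  0.22119875 0.05      ]
(275, 250) 0.0735 [0.54289374 0.22153172 0.0735    ]
(275, 250) 0.05 [0.53349833 0.22194016 0.05      ]
[0.44996131 0.12831644 0.024     ]
[0.65031294 0.10498287 0.024     ]
[0.68080385 0.30961526 0.024     ]
[0.4828007  0.33687343 0.024     ]
```

Request:
step_arm(
  commands=[
    [[0,0,1],0],
    [[0,0,2],0],
  ],
)

```text
t: 5.98
ee_pos: [0.5384, 0.2198, 0.0641]
ee_rot: [1.0, -0.014, -0.0, 0.0]
contact_force: [0.7, -0.1, 0.1]
grip_width: 0.0001
finger_force: 0.0
```

```bash
python3 -c "
from h import *
from rig import capture
import cv2
cmd(.538,.221,.066,88)
s=capture('scene')['img'];t=capture('top')['img']
b=s[195:345,310:490];a=t[150:250,90:210]
cv2.imwrite('pics/s2.png',np.hstack([cv2.resize(a,(400,333)),cv2.resize(b,(400,333))]))"
```

```text
pos [0.5384 0.2198 0.0641] yaw -91.5 shift [-0.4 -1.2 -1.9] spin 0.5 q [0.34 0.24 1.95 0.   0.94 1.94] F [ 0.7 -0.1  0.1] w 0.0001 ff 0.0 t 6.0
```

View pics/s2.png

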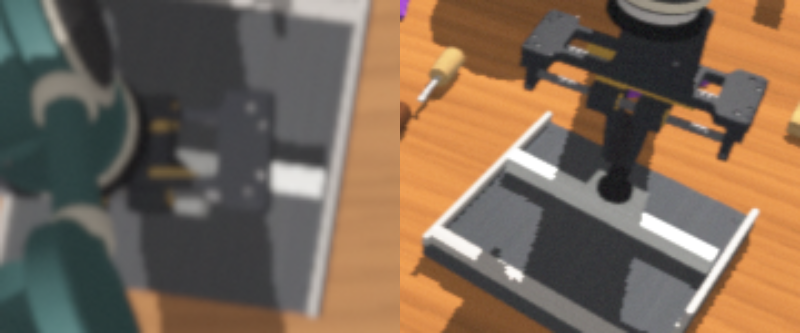

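Request:
step_arm(
  commands=[
    [[0,0,1],0],
    [[0,0,2],0],
    [[0,0,3],0],
    [[0,0,4],0],
  ],
)

```text
t: 6.58
ee_pos: [0.5391, 0.2199, 0.0623]
ee_rot: [1.0, -0.013, 0.0, 0.0]
contact_force: [-3.8, -3.1, 15.2]
grip_width: 0.0004
finger_force: 7.5
```

Run:
```python
from h import *
import cv2
c=pickle.load(open("scene.pkl","rb"));im=cv2.resize(c["img"][240:300,380:440],None,fx=6,fy=6,interpolation=cv2.INTER_CUBIC)
from rig import capture
im2=cv2.resize(capture("scene")["img"][220:300,370:450],None,fx=6,fy=6,interpolation=cv2.INTER_CUBIC)
for X in[(.515,.2215,.0735),(.561,.2215,.0735),(.515,.2215,.0435),(.561,.2215,.0435)]:
    q=c["R"]@np.array(X)+c["t"];u=c["fx"]*q[0]/q[2]+c["cx"];v=c["fy"]*q[1]/q[2]+c["cy"];print(u,v)
    cv2.circle(im,(int((u-380)*6+3),int((v-240)*6+3)),3,(0,0,255),-1);cv2.circle(im2,(int((u-370)*6+3),int((v-220)*6+3)),3,(0,0,255),-1)
cv2.imwrite("pics/k.png",np.hstack([cv2.resize(cv2.convertScaleAbs(x,alpha=1.8,beta=20),(400,400)) for x in (im,im2)]))
```

```text
412.27686969982835 260.3960670007952
405.2206844155181 274.27041977884426
409.6080814609678 271.3875568431523
402.5931783867901 285.39341756534776
```

View pics/k.png

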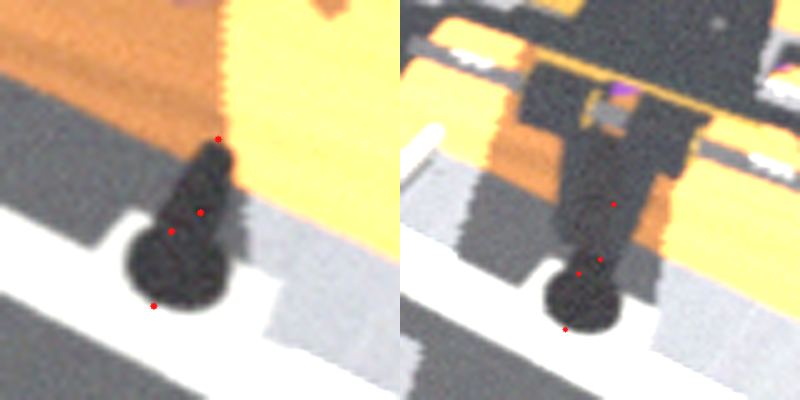

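Request:
step_arm(
  commands=[
    [[0,0,-5],0],
    [[0,0,-5],0],
    [[0,0,-5],0],
    [[0,0,-5],0],
    [[0,0,-5],0],
  ],
  hand=0,
)

```text
t: 7.25
ee_pos: [0.5382, 0.2197, 0.0649]
ee_rot: [1.0, -0.014, -0.0, 0.0]
contact_force: [0.4, 0.8, 0.2]
grip_width: 0.0484
finger_force: 0.0
```

Request:
step_arm(
  commands=[
    [[0,0,0],0],
    [[0,0,0],0],
    [[0,0,0],0],
    [[0,0,3],0],
    [[0,0,6],0],
    [[0,0,9],0],
    [[0,0,12],0],
    [[0,0,12],0],
  ],
)

```text
t: 8.25
ee_pos: [0.5381, 0.2197, 0.0527]
ee_rot: [1.0, -0.013, -0.0, 0.0]
contact_force: [0.5, -0.2, -0.4]
grip_width: 0.0879
finger_force: 0.0
```

Request:
step_arm(
  commands=[
    [[0,0,0],0],
    [[0,0,0],0],
    [[0,0,0],0],
    [[0,0,0],0],
    [[0,0,0],0],
    [[0,0,0],0],
    [[0,0,0],0],
    [[0,0,0],0],
  ],
  hand=1,
  newtons=20,
)

```text
t: 9.25
ee_pos: [0.5386, 0.2214, 0.0533]
ee_rot: [1.0, -0.014, 0.0, -0.002]
contact_force: [-0.5, 4.0, -2.2]
grip_width: 0.0118
finger_force: 20.0
```

Request:
step_arm(
  commands=[
    [[0,0,0],0],
    [[0,0,0],0],
    [[0,0,0],-8],
    [[0,0,0],-16],
    [[0,0,0],-24],
    [[0,0,0],-32],
    [[0,0,0],-40],
    [[0,0,0],-48],
  ],
  newtons=55,
)

```text
t: 10.25
ee_pos: [0.5392, 0.2211, 0.0533]
ee_rot: [0.918, 0.396, 0.001, -0.001]
contact_force: [2.4, 4.1, -2.7]
grip_width: 0.011
finger_force: 54.9
```

Request:
step_arm(
  commands=[
    [[0,0,0],-8],
    [[0,0,0],-16],
    [[0,0,0],-24],
    [[0,0,0],-32],
    [[0,0,0],-32],
    [[0,0,0],-32],
  ],
)

```text
t: 11.0
ee_pos: [0.5392, 0.221, 0.0533]
ee_rot: [0.776, 0.631, 0.001, -0.0]
contact_force: [2.8, 5.5, -2.6]
grip_width: 0.0109
finger_force: 54.9
```

Run:
```python
from h import *
from rig import *
bx=lambda s:loc([-.065+s,0],np.array([.5588,.2191]),-.1614)
print(bx(0),get_obs()["ft_torque"])
cmd(*bx(0),.0533,0)
```

```text
[0.49464479 0.22954551] [ 0.7829198  -0.39769952  0.05925925]
pos [0.5392 0.221  0.0533] yaw -11.7 shift [ -0.7 -45.4  -0.1] spin -11.7 q [0.35 0.26 1.96 0.   0.92 0.55] F [ 2.8  5.5 -2.6] w 0.0109 ff 54.92227256298065 t 11.0
```

Request:
step_arm(
  commands=[
    [[0,-5,0],0],
    [[0,-10,0],0],
    [[-0.5,-15,0],0],
    [[-1,-20,0],0],
    [[-1,-25,0],0],
    [[-1,-30,0],0],
    [[-1.5,-35,0],0],
    [[-1.5,-40,0],0],
    [[-1.5,-44,0],0],
    [[-1.5,-44,0],0],
  ],
)

```text
t: 12.25
ee_pos: [0.4949, 0.2281, 0.0533]
ee_rot: [0.775, 0.632, 0.001, -0.0]
contact_force: [1.5, 4.1, -2.3]
grip_width: 0.011
finger_force: 54.9
```

Request:
step_arm(
  commands=[
    [[0,-1,0],0],
    [[0,-2,0],0],
    [[0,-2,0],0],
  ],
)

```text
t: 12.62
ee_pos: [0.4937, 0.2283, 0.0533]
ee_rot: [0.775, 0.632, 0.001, 0.0]
contact_force: [4.7, 5.3, -3.5]
grip_width: 0.0114
finger_force: 54.9
```

Request:
step_arm(
  commands=[
    [[0,-1,0],0],
    [[0,-2,0],0],
    [[0,-2,0],0],
  ],
)

```text
t: 13.0
ee_pos: [0.4936, 0.2284, 0.0534]
ee_rot: [0.775, 0.632, 0.003, 0.001]
contact_force: [7.6, 2.9, -9.7]
grip_width: 0.0114
finger_force: 54.9
```

Request:
step_arm(
  commands=[
    [[0,2,0],0],
    [[0,2,0],0],
    [[0,2,0],0],
    [[0,2,0],0],
    [[0,2,0],0],
    [[0,2,0],0],
    [[0,2,-30],0],
    [[0,2,-70],0],
    [[0,2,-110],0],
    [[0,2,-110],0],
  ],
  hand=0.4,
  newtons=20,
)

```text
t: 14.25
ee_pos: [0.4959, 0.2287, 0.1674]
ee_rot: [0.775, 0.632, 0.004, 0.001]
contact_force: [0.2, -0.3, -1.9]
grip_width: 0.0529
finger_force: 0.0
```

```bash
python3 -c "
from h import *
cmd(.5535,-.2235,.19,13.9)"
```

```text
pos [0.4959 0.2287 0.1674] yaw -11.6 shift [-431.4  147.2  -23.5] spin -25.5 q [ 0.39  0.06  1.95 -0.    1.12  0.59] F [ 0.2 -0.3 -1.9] w 0.0529 ff 0.0 t 14.2
```

Request:
step_arm(
  commands=[
    [[-431,147,-23],-25],
    [[-431,147,-23],-25],
    [[-431,147,-23],-25],
    [[-431,147,-23],-25],
    [[-431,147,-23],-25],
    [[-431,147,-23],-25],
    [[-431,147,-23],-25],
    [[-431,147,-23],-25],
    [[-431,147,-23],-25],
    [[-431,147,-23],-25],
  ],
)

```text
t: 15.5
ee_pos: [0.5499, -0.2232, 0.1848]
ee_rot: [0.619, 0.785, -0.0, -0.001]
contact_force: [-0.3, -0.1, 0.3]
grip_width: 0.0525
finger_force: 0.0
```

Run:
```python
from h import *
from rig import *
import cv2
cmd(.5535,-.2235,.19,13.9)
o=get_obs();c=capture("wrist");np.save("w3.npy",c["img"])
pickle.dump((o,c),open("w3.pkl","wb"))
cv2.imwrite("pics/w3.png",cv2.resize(c["img"][60:300,120:440],(800,600),interpolation=cv2.INTER_CUBIC))
```

```text
pos [ 0.5499 -0.2232  0.1848] yaw 13.4 shift [-1.1  3.4 -5.2] spin -0.5 q [-0.43  0.14  1.83  0.    1.17 -0.66] F [-0.3 -0.1  0.3] w 0.0525 ff 0.0 t 15.5
```

View pics/w3.png

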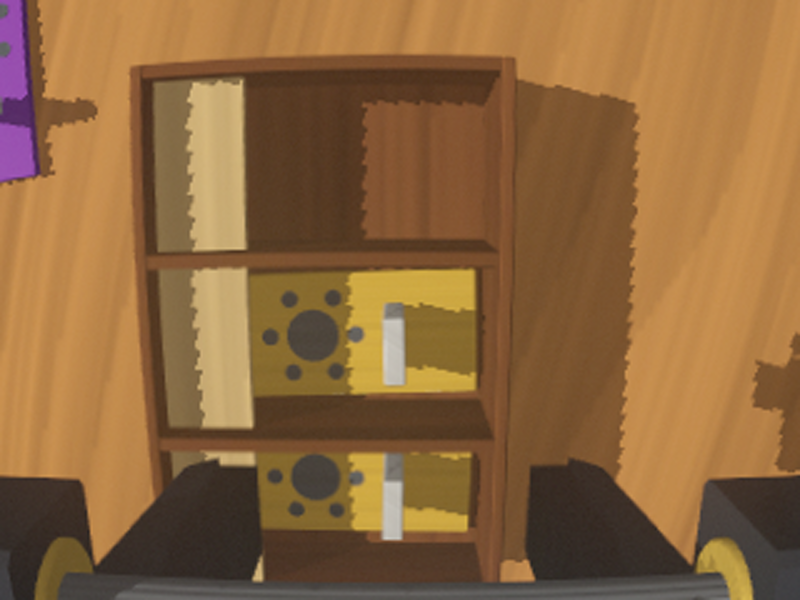

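The picture shows the middle tab's top face centred at crop (394,351) and the right plate's tab top at (393,510). Bin corners are at (133,68) and (515,58), and the partition tops at v≈260 and 443.

Run:
```python
from h import *
o,c=pickle.load(open("w3.pkl","rb"))
W=lambda u,v,z:wray((u+.5)/2.5-.5+120,(v+.5)/2.5-.5+60,z,o["ee_pos"],o["ee_rot"])[:2]
P=[W(133,68,.06),W(515,58,.06),W(147,262,.06),W(497,258,.06),W(160,443,.06),W(492,443,.06)]
t,th,r=fit([(-.068,.106),(.068,.106),(-.063,.0345),(.063,.0345),(-.063,-.0345),(.063,-.0345)],P)
print(t,np.degrees(th),r.round(1))
for n,p in(("mid",[(394,318),(394,385)]),("right",[(393,480),(393,540)])):
    a,b=[W(*q,.047) for q in p];print(n,(a+b)/2,np.linalg.norm(a-b),"bin",loc((a+b)/2-t,[0,0],-th))
```

```text
[ 0.52426634 -0.23120133] 13.417755343089157 [[ 1.9 -0.8]
 [-0.3 -0.7]
 [ 0.2  0. ]
 [-1.   0.2]
 [ 0.3  0.5]
 [-1.   0.9]]
mid [ 0.54997339 -0.22702022] 0.025650676035500964 bin [ 0.02597557 -0.00189832]
right [ 0.56457636 -0.28977909] 0.026189651738240772 bin [ 0.02561679 -0.06633273]
```

```bash
python3 -c "
from h import *
cmd(.551,-.2262,.08,13.4)"
```

```text
pos [ 0.5501 -0.2228  0.1851] yaw 13.5 shift [ -3.7   0.2 105.1] spin 0.1 q [-0.43  0.14  1.83  0.    1.17 -0.66] F [-0.5  0.5  0. ] w 0.0529 ff 0.0 t 15.6
```

Request:
step_arm(
  commands=[
    [[-4,0,40],0],
    [[-4,0,80],0],
    [[-4,0,110],0],
    [[-4,0,130],0],
    [[-4,0,140],0],
    [[-4,0,146],0],
    [[-4,0,150],0],
    [[-4,0,154],0],
    [[-4,0,154],0],
  ],
  hand=0.66,
  newtons=5,
)

```text
t: 16.68
ee_pos: [0.5518, -0.2282, 0.0324]
ee_rot: [0.619, 0.785, 0.0, 0.0]
contact_force: [0.3, -0.4, -0.1]
grip_width: 0.03
finger_force: 0.0
```

Request:
step_arm(
  commands=[
    [[0,0,0],0],
    [[0,0,0],0],
    [[0,0,0],0],
    [[0,0,0],0],
    [[0,0,0],0],
    [[0,0,0],0],
  ],
  hand=1,
)

```text
t: 17.42
ee_pos: [0.5518, -0.2282, 0.0324]
ee_rot: [0.619, 0.785, -0.0, 0.0]
contact_force: [0.0, -0.7, 2.5]
grip_width: 0.0081
finger_force: 5.0
```

Request:
step_arm(
  commands=[
    [[0,0,-3],0],
    [[0,0,-6],0],
    [[0,0,-10],0],
    [[0,0,-14],0],
    [[0,0,-18],0],
    [[0,0,-20],0],
    [[0,0,-20],0],
    [[0,0,-20],0],
  ],
)

```text
t: 18.42
ee_pos: [0.5516, -0.228, 0.0521]
ee_rot: [0.619, 0.785, -0.0, -0.0]
contact_force: [0.5, -0.5, -0.9]
grip_width: 0.0081
finger_force: 5.0
```

Run:
```python
from h import *
from rig import *
import cv2
cmd(.551,-.2262,.08,13.4);print(get_obs()["ft_torque"])
s=capture("scene")["img"];w=capture("wrist")["img"]
cv2.imwrite("pics/l1.png",np.hstack([cv2.resize(w[80:300,150:400],(400,352)),cv2.resize(s[150:260,160:285],(400,352),interpolation=cv2.INTER_CUBIC)]))
```

```text
pos [ 0.5516 -0.228   0.0521] yaw 13.5 shift [  1.9  -0.2 -27.9] spin 0.1 q [-0.43  0.28  1.93 -0.    0.93 -0.67] F [ 0.5 -0.5 -0.9] w 0.0081 ff 5.001443400979042 t 18.4
[-0.0213135   0.02194246 -0.01650337]
```

View pics/l1.png

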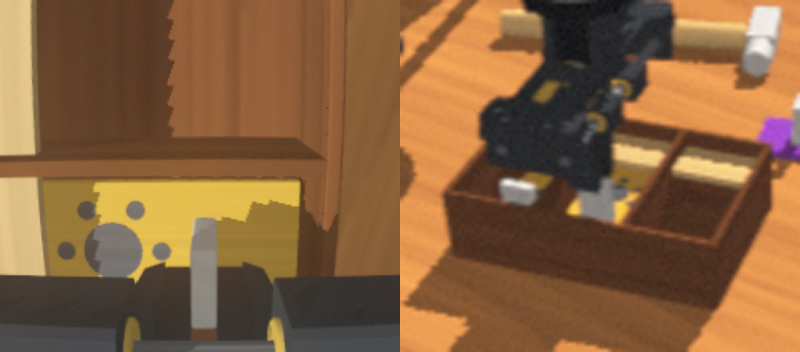

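Request:
step_arm(
  commands=[
    [[0,0,-3],0],
    [[0,0,-6],0],
    [[0,0,-8],0],
    [[0,0,-10],0],
    [[0,0,-12],0],
    [[0,0,-14],0],
    [[0,0,-14],0],
  ],
)

```text
t: 19.4
ee_pos: [0.5512, -0.228, 0.0661]
ee_rot: [0.619, 0.785, -0.0, -0.0]
contact_force: [-1.4, -0.1, -1.4]
grip_width: 0.0078
finger_force: 5.1
```

Request:
step_arm(
  commands=[
    [[0,0,-2],0],
    [[0,0,-4],0],
    [[0,0,-6],0],
    [[0,0,-6],0],
  ],
)

```text
t: 19.9
ee_pos: [0.5491, -0.2276, 0.0705]
ee_rot: [0.619, 0.785, -0.001, -0.002]
contact_force: [-4.4, -1.6, -6.0]
grip_width: 0.0074
finger_force: 5.0
```

Request:
step_arm(
  commands=[
    [[0,-3,0],0],
    [[0,-6,0],0],
    [[0,-9,-1],0],
    [[0,-12,-2],0],
    [[0,-14,-3],0],
    [[0,-14,-4],0],
    [[0,-14,-4],0],
  ],
  newtons=4,
)

```text
t: 20.78
ee_pos: [0.5385, -0.2315, 0.0766]
ee_rot: [0.619, 0.785, 0.0, 0.0]
contact_force: [0.9, 0.2, -0.0]
grip_width: 0.0001
finger_force: 0.0
```

Request:
step_arm(
  commands=[
    [[0,10,-30],0],
    [[0,14,-70],0],
    [[0,14,-108],0],
    [[0,14,-108],0],
    [[0,14,-108],0],
  ],
  hand=0.4,
)

```text
t: 21.4
ee_pos: [0.5514, -0.2278, 0.1835]
ee_rot: [0.619, 0.785, -0.0, -0.0]
contact_force: [0.3, -0.4, -1.4]
grip_width: 0.0483
finger_force: 0.0
```

```bash
cat > tabs.py <<'E'
from h import *
import cv2
def tabs(img,pos,quat,z=.047):
    f=img.astype(int);m=((f.max(2)-f.min(2)<22)&(f.mean(2)>140)).astype(np.uint8)
    n,l,s,c=cv2.connectedComponentsWithStats(m)
    for i in range(1,n):
        if 40<s[i,4]<3000:
            ys,xs=np.where(l==i);P=np.array([wray(x,y,z,pos,quat)[:2] for x,y in zip(xs,ys)],np.float32)*1000
            r=cv2.minAreaRect(P);print(c[i].round(1),s[i,4],"centre",np.round(r[0],1),"size",np.round(r[1],1),"ang",round(r[2],1))
E
python3 - <<'E'
from tabs import *
from rig import *
o,c=pickle.load(open("w3.pkl","rb"));tabs(c["img"],o["ee_pos"],o["ee_rot"]);print()
cmd(.551,-.226,.185,13.4);o=get_obs();c=capture("wrist");pickle.dump((o,c),open("w4.pkl","wb"));tabs(c["img"],o["ee_pos"],o["ee_rot"])
E
```

```text
[383.7   6.8] 197 centre [601.7 -19.2] size [50.7  5.1] ang 2.3
[541.8  14.8] 1068 centre [807.9  72.5] size [84.5 40.9] ang 31.6
[456.4  26.9] 532 centre [679.8  -6.4] size [45.4 33. ] ang 12.1
[ 95.1 102.1] 141 centre [ 348.5 -170.2] size [23.9  7.5] ang 17.6
[ 22.4 177.4] 798 centre [ 254.6 -266.8] size [84.6 23. ] ang 24.2
[277.2 199.7] 188 centre [ 550.1 -226.7] size [ 6.5 24.9] ang 13.3
[276.8 263.3] 160 centre [ 564.6 -289.5] size [ 6.  25.1] ang 13.5
[473.  415.4] 119 centre [ 954.9 -499.2] size [24.8 47.4] ang 83.8

pos [ 0.5514 -0.2278  0.1835] yaw 13.5 shift [ 1.9  0.1 -1.5] spin 0.1 q [-0.43  0.15  1.82  0.    1.17 -0.67] F [ 0.3 -0.4 -1.4] w 0.0483 ff 0.0 t 21.4
[390.6   4.5] 132 centre [608.6 -19.5] size [35.8  4.8] ang 2.3
[541.6  13.1] 968 centre [808.1  68.8] size [82.3 37.2] ang 31.6
[455.8  22.5] 550 centre [682.3 -10.7] size [45.  32.6] ang 60.6
[93.8 97.2] 143 centre [ 348.7 -170.3] size [24.1  7.4] ang 18.4
[ 21.  173.4] 798 centre [ 254.5 -267.4] size [83.8 22.7] ang 23.8
[274.  195.5] 182 centre [ 547.5 -227.8] size [ 5.6 23.7] ang 13.5
[275.9 259.1] 169 centre [ 563.9 -288.3] size [ 6.  27.9] ang 13.2
[472.6 415.4] 127 centre [ 955.2 -503.5] size [24.8 49.6] ang 83.8
```

Request:
step_arm(
  commands=[
    [[0,-4,40],0],
    [[0,-4,80],0],
    [[0,-4,110],0],
    [[0,-4,130],0],
    [[0,-4,140],0],
    [[0,-4,146],0],
    [[0,-4,150],0],
    [[0,-4,152],0],
    [[0,-4,152],0],
  ],
  hand=0.66,
  newtons=6,
)

```text
t: 22.58
ee_pos: [0.5482, -0.2291, 0.0328]
ee_rot: [0.619, 0.785, 0.0, 0.0]
contact_force: [0.5, 0.0, -0.1]
grip_width: 0.0301
finger_force: 0.0
```

Request:
step_arm(
  commands=[
    [[0,0,0],0],
    [[0,0,0],0],
    [[0,0,0],0],
    [[0,0,0],0],
    [[0,0,0],0],
    [[0,0,0],0],
  ],
  hand=1,
)

```text
t: 23.32
ee_pos: [0.548, -0.229, 0.0324]
ee_rot: [0.619, 0.785, 0.0, 0.0]
contact_force: [0.6, -0.5, 2.2]
grip_width: 0.0079
finger_force: 6.0
```

Request:
step_arm(
  commands=[
    [[0,-3,0],0],
    [[0,-6,-0.5],0],
    [[0,-9,-3],0],
    [[0,-12,-7],0],
    [[0,-15,-11],0],
    [[0,-17,-13],0],
    [[0,-17,-13],0],
  ],
)

```text
t: 24.2
ee_pos: [0.533, -0.2332, 0.0469]
ee_rot: [0.62, 0.785, 0.001, 0.002]
contact_force: [4.6, 2.1, 2.4]
grip_width: 0.008
finger_force: 6.4
```

Request:
step_arm(
  commands=[
    [[0,-2,-2],0],
    [[0,-4,-5],0],
    [[0,-7,-8],0],
    [[0,-10,-11],0],
    [[0,-10,-11],0],
  ],
)

```text
t: 24.82
ee_pos: [0.524, -0.2358, 0.0585]
ee_rot: [0.62, 0.785, 0.001, 0.003]
contact_force: [5.6, 2.8, 4.6]
grip_width: 0.0076
finger_force: 6.9
```

Run:
```python
from tabs import *
from rig import *
import cv2
cmd(.551,-.226,.185,13.4);o=get_obs()
s=capture("scene")["img"];w=capture("wrist")["img"]
cv2.imwrite("pics/l2.png",np.hstack([cv2.resize(w[100:300,170:390],(400,364),interpolation=cv2.INTER_CUBIC),cv2.resize(s[165:260,165:270],(400,364),interpolation=cv2.INTER_CUBIC)]))
```

```text
pos [ 0.524  -0.2358  0.0585] yaw 13.4 shift [   2.9   29.2 -126.3] spin 0.0 q [-0.47  0.23  1.98  0.    0.92 -0.7 ] F [5.6 2.8 4.6] w 0.0076 ff 6.878447933122516 t 24.8
```

View pics/l2.png

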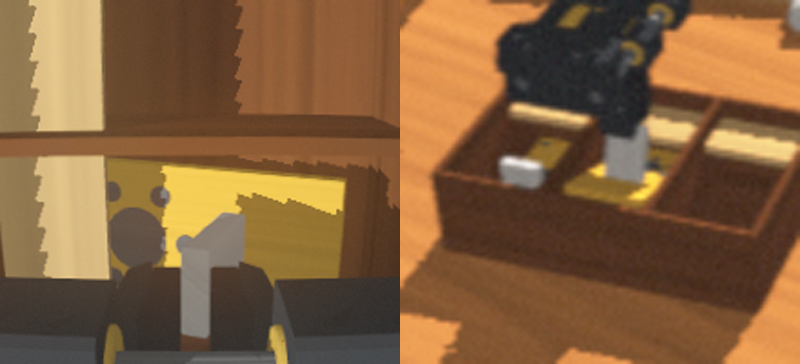

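The plate is tipping as planned: the tab leans from its base at (230,235) to its top at (195,245).

Request:
step_arm(
  commands=[
    [[0,0,-3],0],
    [[0,-2,-5],0],
    [[0,-4,-8],0],
    [[0,-7,-11],0],
    [[0,-10,-13],0],
    [[0,-10,-14],0],
  ],
)

```text
t: 25.68
ee_pos: [0.5115, -0.2377, 0.0704]
ee_rot: [0.619, 0.785, -0.0, -0.0]
contact_force: [2.8, 1.3, 3.1]
grip_width: 0.0049
finger_force: 5.4
```

Request:
step_arm(
  commands=[
    [[0,6,5],0],
    [[0,12,12],0],
    [[0,18,20],0],
    [[0,24,28],0],
    [[0,29,34],0],
    [[0,29,34],0],
  ],
)

```text
t: 26.42
ee_pos: [0.539, -0.2306, 0.0359]
ee_rot: [0.619, 0.785, -0.001, -0.001]
contact_force: [-1.2, 0.5, 8.5]
grip_width: -0.0
finger_force: 4.2
```

Request:
step_arm(
  commands=[
    [[0,0,-20],0],
    [[0,0,-70],0],
    [[0,12,-115],0],
    [[0,12,-150],0],
    [[0,12,-150],0],
  ],
  hand=0.5,
)

```text
t: 27.05
ee_pos: [0.5532, -0.229, 0.1899]
ee_rot: [0.619, 0.785, 0.0, 0.003]
contact_force: [0.1, 0.4, -0.3]
grip_width: 0.0439
finger_force: 0.0
```

Run:
```python
from tabs import *
from rig import *
o=get_obs();c=capture("wrist");tabs(c["img"][:, :],o["ee_pos"],o["ee_rot"])
cmd(.551,-.226,.0265,13.4)
```

```text
[386.9   4.2] 128 centre [609.2 -19.3] size [35.3  4.9] ang 1.8
[539.1  12.7] 1055 centre [813.2  71.1] size [92.3 36.8] ang 31.5
[450.9  21.5] 533 centre [679.4  -7.1] size [44.7 32.4] ang 16.2
[94.6 95.6] 143 centre [ 348.9 -170.1] size [24.3  7.3] ang 18.2
[ 21.8 171.2] 796 centre [ 254.  -267.4] size [83.8 23.1] ang 24.2
[263.4 191.7] 208 centre [ 539.9 -229.8] size [ 6.6 25.1] ang 12.8
[273.8 253.9] 163 centre [ 563.8 -287.9] size [ 6.1 28.2] ang 13.1
[557.6 248.4] 47 centre [ 940.9 -207.9] size [ 8.9 22.6] ang 35.3
[497.3 273.6] 81 centre [ 838.2 -260.4] size [ 8.7 34.7] ang 71.7
[490.5 316.6] 131 centre [ 864.4 -322.2] size [13.8 31.4] ang 12.8
[470.9 415.4] 158 centre [ 967.2 -515.6] size [25.7 60. ] ang 83.6
pos [ 0.5517 -0.2283  0.1873] yaw 13.4 shift [  2.6  -0.3 160.8] spin 0.0 q [-0.43  0.15  1.82 -0.    1.17 -0.67] F [-0.3  0.2 -0.3] w 0.0442 ff 0.0 t 27.1
```

Request:
step_arm(
  commands=[
    [[1,-12,40],0],
    [[1,-12,80],0],
    [[1,-12,120],0],
    [[1,-12,140],0],
    [[1,-12,150],0],
    [[1,-12,156],0],
    [[1,-12,161],0],
    [[1,-12,161],0],
  ],
  hand=0.66,
  newtons=8,
)

```text
t: 28.1
ee_pos: [0.5403, -0.2301, 0.0258]
ee_rot: [0.619, 0.785, 0.0, 0.001]
contact_force: [0.1, 0.1, 0.2]
grip_width: 0.03
finger_force: 0.0
```

Request:
step_arm(
  commands=[
    [[0,0,0],0],
    [[0,0,0],0],
    [[0,0,0],0],
    [[0,0,0],0],
    [[0,0,0],0],
    [[0,0,0],0],
  ],
  hand=1,
)

```text
t: 28.85
ee_pos: [0.5404, -0.23, 0.0257]
ee_rot: [0.619, 0.785, 0.0, 0.001]
contact_force: [1.1, 0.8, 4.0]
grip_width: 0.0081
finger_force: 8.0
```

Request:
step_arm(
  commands=[
    [[0,-2,-2],0],
    [[0,-4,-5],0],
    [[0,-6,-8],0],
    [[0,-8,-11],0],
    [[0,-10,-14],0],
    [[0,-13,-17],0],
    [[0,-16,-21],0],
    [[0,-19,-24],0],
    [[0,-21,-26],0],
    [[0,-21,-26],0],
  ],
)

```text
t: 30.1
ee_pos: [0.5236, -0.2353, 0.0538]
ee_rot: [0.62, 0.785, 0.002, 0.004]
contact_force: [7.1, 3.7, 5.0]
grip_width: 0.0103
finger_force: 9.0
```

Request:
step_arm(
  commands=[
    [[0,0,-4],0],
    [[0,1,-8],0],
    [[0,2,-12],0],
    [[0,6,-14],0],
    [[0,10,-15],0],
    [[0,14,-17],0],
    [[0,14,-17],0],
  ],
)

```text
t: 30.98
ee_pos: [0.5334, -0.2314, 0.0683]
ee_rot: [0.619, 0.785, -0.0, 0.0]
contact_force: [0.4, 0.4, -1.5]
grip_width: 0.0092
finger_force: 7.5
```

Request:
step_arm(
  commands=[
    [[0,-1,-3],0],
    [[0,-2,-6],0],
    [[0,-3,-9],0],
    [[0,-4,-12],0],
    [[0,-4,-12],0],
  ],
  newtons=6,
)

```text
t: 31.6
ee_pos: [0.5294, -0.2325, 0.0807]
ee_rot: [0.619, 0.785, 0.0, 0.0]
contact_force: [0.1, -0.3, -2.7]
grip_width: 0.0098
finger_force: 6.1
```

Request:
step_arm(
  commands=[
    [[0,4,-1],0],
    [[0,8,-2],0],
    [[0,12,-4],0],
    [[0,16,-5],0],
    [[0,20,-6],0],
    [[0,20,-6],0],
  ],
)

```text
t: 32.35
ee_pos: [0.5491, -0.2278, 0.0864]
ee_rot: [0.619, 0.785, 0.0, 0.0]
contact_force: [-0.0, 0.0, -1.3]
grip_width: 0.0097
finger_force: 5.4
```

Request:
step_arm(
  commands=[
    [[0,4,-1],0],
    [[0,8,-3],0],
    [[0,12,-4],0],
    [[0,16,-6],0],
    [[0,20,-7],0],
    [[0,24,-8],0],
    [[0,24,-8],0],
  ],
)

```text
t: 33.22
ee_pos: [0.5723, -0.2221, 0.0943]
ee_rot: [0.619, 0.785, 0.0, 0.0]
contact_force: [0.3, -0.1, -0.7]
grip_width: 0.0089
finger_force: 5.5
```

Request:
step_arm(
  commands=[
    [[0,5,-2],0],
    [[0,10,-4],0],
    [[0,14,-8],0],
    [[0,14,-14],0],
    [[0,14,-30],0],
    [[0,14,-50],0],
    [[0,14,-60],0],
    [[0,14,-60],0],
  ],
)

```text
t: 34.22
ee_pos: [0.5866, -0.2195, 0.1563]
ee_rot: [0.619, 0.785, 0.0, 0.002]
contact_force: [-1.2, -1.7, -1.5]
grip_width: 0.009
finger_force: 5.5
```

Request:
step_arm(
  commands=[
    [[0,0,0],0],
    [[0,0,0],0],
    [[0,0,0],0],
    [[0,0,0],0],
  ],
  newtons=30,
)

```text
t: 34.72
ee_pos: [0.5853, -0.2188, 0.1538]
ee_rot: [0.619, 0.785, -0.0, -0.0]
contact_force: [-1.1, 0.1, -1.8]
grip_width: 0.0076
finger_force: 27.9
```

Run:
```python
from tabs import *
from rig import *
B=np.array([.5578,.2180]);h=-.1614
p=loc([.052,.030],B,h);print(p)
cmd(*p,.16,np.degrees(h))
o=get_obs();c=capture("wrist");tabs(c["img"],o["ee_pos"],o["ee_rot"],o["ee_pos"][2]+.018)
```

```text
[0.61394518 0.23925369]
pos [ 0.5853 -0.2188  0.1538] yaw 13.5 shift [438.9 134.4  -6.1] spin 22.7 q [-0.4   0.23  1.79 -0.    1.13 -0.63] F [-1.1  0.1 -1.8] w 0.0076 ff 27.886678129434586 t 34.7
[440.2  11.8] 605 centre [629.4 -80.6] size [24.4 12.2] ang 25.8
[539.1   7.4] 603 centre [697.  -42.6] size [39.6 11.3] ang 31.5
[ 50.6 101.5] 137 centre [ 453.7 -163.6] size [12.4  3.9] ang 18.5
[  3.7 173.6] 154 centre [ 421.3 -206.8] size [ 9.9 11.7] ang 13.4
[478.9 322.4] 752 centre [ 711.7 -234.4] size [25.9 23.1] ang 13.6
[473.  415.4] 120 centre [ 769.2 -316.9] size [11.8 22.6] ang 83.8
```

Request:
step_arm(
  commands=[
    [[60,18,-6],5],
    [[115,35,-6],8],
    [[170,52,-6],11],
    [[225,69,-6],14],
    [[280,86,-6],17],
    [[335,103,-6],20],
    [[390,120,-6],23],
    [[439,134,-6],23],
    [[439,134,-6],23],
    [[439,134,-6],23],
  ],
)

```text
t: 36.02
ee_pos: [0.6135, 0.2391, 0.1599]
ee_rot: [0.763, 0.646, -0.0, 0.0]
contact_force: [0.4, -0.1, -1.1]
grip_width: 0.0075
finger_force: 28.2
```

Run:
```python
from tabs import *
from rig import *
cmd(.6139,.2393,.05,np.degrees(-.1614))
c=capture("wrist");cv2.imwrite("pics/x.png",c["img"])
f=c["img"].astype(int)
# yellow (brass) mask extents in image
m=((f[...,2]>f[...,0]*1.8)&(f[...,1]>f[...,0]*1.5)&(f[...,2]<f[...,1]*1.4)).astype(np.uint8)
n,l,s,cc=cv2.connectedComponentsWithStats(m);print([(s[i],cc[i].round()) for i in range(1,n) if s[i,4]>150])
```

```text
pos [0.6135 0.2391 0.1599] yaw -9.5 shift [  0.4   0.4 109.9] spin -0.2 q [ 0.33  0.28  1.71 -0.    1.15  0.5 ] F [ 0.4 -0.1 -1.1] w 0.0075 ff 28.166483715176582 t 36.0
[(array([  0,   0,  26, 133, 866], dtype=int32), array([12., 66.])), (array([    1,     0,   420,   244, 45824], dtype=int32), array([186.,  89.])), (array([ 409,    0,   54,  103, 2292], dtype=int32), array([432.,  54.])), (array([459,   1,  29,  91, 590], dtype=int32), array([475.,  47.])), (array([ 497,    4,   63,  199, 5421], dtype=int32), array([537.,  88.])), (array([ 176,  190,  182,   68, 7997], dtype=int32), array([265., 220.])), (array([ 403,  202,   63,   85, 2771], dtype=int32), array([436., 242.])), (array([363, 217,  41,  35, 776], dtype=int32), array([382., 236.])), (array([537, 218,  22,  35, 545], dtype=int32), array([548., 234.])), (array([226, 278,  12,  61, 444], dtype=int32), array([231., 308.])), (array([317, 278,  12,  61, 444], dtype=int32), array([323., 308.])), (array([  84,  312,  400,   47, 4724], dtype=int32), array([295., 340.]))]
```

Request:
step_arm(
  commands=[
    [[0,0,40],0],
    [[0,0,80],0],
    [[0,0,105],0],
    [[0,0,112],0],
    [[0,0,115],0],
    [[0,0,117],0],
    [[0,0,119],0],
    [[0,0,120],0],
  ],
)

```text
t: 37.08
ee_pos: [0.6149, 0.2396, 0.0414]
ee_rot: [0.763, 0.646, 0.001, 0.001]
contact_force: [2.0, -1.2, 3.2]
grip_width: 0.0073
finger_force: 29.8
```

Request:
step_arm(
  commands=[
    [[0,0,0],0],
    [[0,0,1],0],
    [[0,0,2],0],
    [[0,0,2],0],
  ],
  newtons=3,
)

```text
t: 37.58
ee_pos: [0.6131, 0.2396, 0.0383]
ee_rot: [0.763, 0.646, -0.0, -0.0]
contact_force: [-3.5, 0.1, 5.0]
grip_width: 0.0079
finger_force: 3.0
```

Request:
step_arm(
  commands=[
    [[0,0,2],0],
    [[0,0,2],0],
    [[0,0,2],0],
    [[0,0,-40],0],
    [[0,0,-90],0],
    [[0,0,-140],0],
    [[0,0,-140],0],
  ],
  hand=0.5,
)

```text
t: 38.45
ee_pos: [0.6175, 0.2404, 0.1846]
ee_rot: [0.764, 0.646, 0.005, 0.002]
contact_force: [0.2, 0.7, -0.4]
grip_width: 0.0444
finger_force: 0.0
```

Run:
```python
from tabs import *
from rig import *
o=get_obs();c=capture("wrist");tabs(c["img"],o["ee_pos"],o["ee_rot"],.056)
cmd(.5643,-.2885,.19,13.4)
```

```text
[478.    6.8] 675 centre [867.  407.1] size [79.8 21.7] ang 5.5
[556.2  13.8] 212 centre [985.1 411.7] size [60.6 19.9] ang 69.6
[267.5 125.9] 1597 centre [589.2 302.9] size [ 34.3 195.8] ang 80.7
[166.9 195.5] 2070 centre [505.  251.1] size [150.1  37.3] ang 80.4
[327.6 245.7] 173 centre [656.6 177.7] size [42.  14.1] ang 78.0
[321.2 287. ] 43 centre [646.3 145.8] size [13.9  4.1] ang 83.7
pos [0.6156 0.2398 0.1813] yaw -9.6 shift [-529.4   37.1  -10. ] spin -23.0 q [ 0.33  0.26  1.69 -0.    1.18  0.5 ] F [-0.3 -0.2 -0.2] w 0.044 ff 0.0 t 38.5
```

Request:
step_arm(
  commands=[
    [[-60,4,-10],-5],
    [[-120,8,-10],-10],
    [[-180,12,-10],-15],
    [[-240,17,-10],-20],
    [[-300,21,-10],-23],
    [[-360,25,-10],-23],
    [[-420,29,-10],-23],
    [[-480,33,-10],-23],
    [[-529,37,-10],-23],
    [[-529,37,-10],-23],
  ],
)

```text
t: 39.75
ee_pos: [0.5605, -0.2915, 0.1855]
ee_rot: [0.621, 0.784, -0.001, -0.002]
contact_force: [-0.5, -0.0, 0.6]
grip_width: 0.0437
finger_force: 0.0
```

Run:
```python
from tabs import *
from rig import *
o=get_obs();c=capture("wrist");tabs(c["img"],o["ee_pos"],o["ee_rot"],.047)
cmd(.5643,-.2885,.026,13.4)
c=capture("top");f=c["img"].astype(int)
m=((f[...,2]>f[...,0]*1.8)&(f[...,1]>f[...,0]*1.5)&(f[...,2]<f[...,1]*1.45)).astype(np.uint8);m[:,215:]=0
n,l,s,cc=cv2.connectedComponentsWithStats(m)
for i in range(1,n):
    if s[i,4]>60:
        ys,xs=np.where(l==i);P=np.array([ray(c,x,y,.02)[:2] for x,y in zip(xs,ys)],np.float32)*1000
        r=cv2.minAreaRect(P);print(s[i],np.round(r[0]),np.round(r[1]),r[2])
```

```text
[100.8  37.8] 130 centre [ 349.2 -170.9] size [24.3  7.2] ang 18.1
[ 21.3 123.4] 810 centre [ 254.6 -271.8] size [82.8 22.4] ang 23.9
[283. 195.] 189 centre [ 564.4 -289.3] size [ 5.6 24.8] ang 13.3
[497.2 260.2] 578 centre [ 831.1 -306.3] size [28.3 61.4] ang 53.4
[472.7 415.4] 124 centre [ 964.1 -569.6] size [24.8 48. ] ang 83.7
pos [ 0.5609 -0.2895  0.1856] yaw 13.3 shift [ -0.3   4.  159.5] spin -0.1 q [-0.52  0.21  1.74  0.    1.19 -0.75] F [-0.4  0.6 -0.1] w 0.044 ff 0.0 t 39.8
[181  89  17  13  64] [789. 118.] [39. 23.] 62.20098876953125
[117 155  31  52 916] [592. 245.] [ 53. 114.] 80.97994995117188
[ 39 290  25   8  80] [348. 416.] [52. 13.] 80.21202850341797
[  0 369  26  21 101] [175. 489.] [57. 29.] 57.84748840332031
[104 409  18  11  83] [ 92. 279.] [36. 20.] 88.54822540283203
```

Request:
step_arm(
  commands=[
    [[0,3,40],0],
    [[0,3,80],0],
    [[0,3,120],0],
    [[0,3,140],0],
    [[0,3,150],0],
    [[0,3,156],0],
    [[0,3,160],0],
    [[0,3,160],0],
  ],
  hand=0.66,
  newtons=8,
)

```text
t: 40.85
ee_pos: [0.5659, -0.2882, 0.029]
ee_rot: [0.619, 0.785, 0.0, 0.001]
contact_force: [-0.2, -0.2, 0.5]
grip_width: 0.0295
finger_force: 0.0
```

Request:
step_arm(
  commands=[
    [[0,0,0],0],
    [[0,0,0],0],
    [[0,0,0],0],
    [[0,0,0],0],
    [[0,0,0],0],
    [[0,0,0],0],
  ],
  hand=1,
)

```text
t: 41.6
ee_pos: [0.5655, -0.2881, 0.0286]
ee_rot: [0.619, 0.785, -0.0, 0.0]
contact_force: [-2.3, -0.5, 4.7]
grip_width: 0.0076
finger_force: 8.0
```

Request:
step_arm(
  commands=[
    [[0,-3,-0.5],0],
    [[0,-6,-0.5],0],
    [[0,-9,-0.5],0],
    [[0,-10,-1],0],
    [[0,-13,-4],0],
    [[0,-15,-8],0],
    [[0,-18,-12],0],
    [[0,-20,-15],0],
    [[0,-20,-15],0],
  ],
)

```text
t: 42.72
ee_pos: [0.5469, -0.2927, 0.0443]
ee_rot: [0.62, 0.785, 0.0, 0.001]
contact_force: [5.3, 3.0, 1.0]
grip_width: 0.0086
finger_force: 8.4
```

Request:
step_arm(
  commands=[
    [[0,-3,-3],0],
    [[0,-6,-7],0],
    [[0,-9,-10],0],
    [[0,-11,-12],0],
    [[0,-11,-12],0],
  ],
)

```text
t: 43.35
ee_pos: [0.5371, -0.2955, 0.0569]
ee_rot: [0.62, 0.785, 0.001, 0.002]
contact_force: [5.4, 3.0, 3.8]
grip_width: 0.0088
finger_force: 9.0
```

Request:
step_arm(
  commands=[
    [[0,0,-4],0],
    [[0,1,-8],0],
    [[0,2,-12],0],
    [[0,5,-15],0],
    [[0,7,-18],0],
    [[0,8,-21],0],
    [[0,9,-24],0],
    [[0,9,-27],0],
    [[0,9,-27],0],
  ],
  newtons=7,
)

```text
t: 44.48
ee_pos: [0.5441, -0.293, 0.0824]
ee_rot: [0.619, 0.785, 0.0, 0.0]
contact_force: [0.5, 0.3, -3.4]
grip_width: 0.0093
finger_force: 7.2
```

Request:
step_arm(
  commands=[
    [[0,4,-1],0],
    [[0,8,-2],0],
    [[0,12,-4],0],
    [[0,16,-5],0],
    [[0,20,-6],0],
    [[0,20,-6],0],
  ],
)

```text
t: 45.22
ee_pos: [0.564, -0.2884, 0.0885]
ee_rot: [0.619, 0.785, 0.0, 0.0]
contact_force: [-0.0, 0.2, -1.1]
grip_width: 0.0089
finger_force: 6.3
```

Request:
step_arm(
  commands=[
    [[0,4,-1],0],
    [[0,8,-3],0],
    [[0,12,-4],0],
    [[0,16,-6],0],
    [[0,20,-7],0],
    [[0,24,-8],0],
    [[0,24,-8],0],
  ],
)

```text
t: 46.1
ee_pos: [0.5872, -0.2827, 0.0963]
ee_rot: [0.619, 0.785, 0.0, 0.0]
contact_force: [-0.1, -0.1, -1.6]
grip_width: 0.0094
finger_force: 6.2
```

Request:
step_arm(
  commands=[
    [[0,5,-2],0],
    [[0,10,-4],0],
    [[0,14,-8],0],
    [[0,14,-14],0],
    [[0,14,-30],0],
    [[0,14,-50],0],
    [[0,14,-60],0],
    [[0,14,-60],0],
  ],
)

```text
t: 47.1
ee_pos: [0.6014, -0.2801, 0.1584]
ee_rot: [0.619, 0.785, 0.0, 0.002]
contact_force: [0.6, 0.6, -1.3]
grip_width: 0.0088
finger_force: 6.5
```

Request:
step_arm(
  commands=[
    [[0,0,0],0],
    [[0,0,0],0],
    [[0,0,0],0],
    [[0,0,0],0],
  ],
  newtons=30,
)

```text
t: 47.6
ee_pos: [0.6002, -0.2794, 0.1557]
ee_rot: [0.619, 0.785, -0.0, -0.0]
contact_force: [-0.2, 0.0, -1.1]
grip_width: 0.0077
finger_force: 27.8
```

```bash
cat > plates.py <<'E'
from tabs import *
from rig import capture
def plates(lim=215):
    c=capture("top");f=c["img"].astype(int)
    m=((f[...,2]>f[...,0]*1.8)&(f[...,1]>f[...,0]*1.5)&(f[...,2]<f[...,1]*1.45)).astype(np.uint8);m[:,lim:]=0
    n,l,s,cc=cv2.connectedComponentsWithStats(m)
    for i in range(1,n):
        if s[i,4]>200:
            ys,xs=np.where(l==i);P=np.array([ray(c,x,y,.02)[:2] for x,y in zip(xs,ys)],np.float32)*1000
            r=cv2.minAreaRect(P);b=[loc(np.array(q)/1000-[.5578,.2180],[0,0],.1614)*1000 for q in [r[0],*cv2.boxPoints(r)]]
            print(s[i],"centre",np.round(r[0]),"size",np.round(r[1]),round(r[2],1),"bed",np.round(b).tolist())
E
python3 - <<'E'
from plates import *
plates()
p=loc([.052,-.030],np.array([.5578,.2180]),-.1614)
cmd(*p,.16,np.degrees(-.1614))
E
```

```text
[120 163  32  51 878] centre [576. 237.] size [ 52. 110.] 78.9 bed [[15.0, 22.0], [-41.0, -2.0], [69.0, -6.0], [70.0, 46.0], [-39.0, 50.0]]
pos [ 0.6003 -0.2794  0.1558] yaw 13.5 shift [445.9 110.8  -4.1] spin 22.7 q [-0.47  0.29  1.71 -0.    1.15 -0.71] F [ 1.   0.9 -0.8] w 0.0074 ff 27.838255986571312 t 47.6
```

Run:
```python
from h import *
p=loc([.052,-.038],np.array([.5578,.2180]),-.1614)
cmd(*p,.16,np.degrees(-.1614))
```

```text
pos [ 0.6003 -0.2794  0.1558] yaw 13.5 shift [438.6 107.7  -4.1] spin 22.7 q [-0.47  0.29  1.71 -0.    1.15 -0.71] F [ 1.   0.9 -0.8] w 0.0074 ff 27.838255986571312 t 47.6
```

Request:
step_arm(
  commands=[
    [[60,15,-4],5],
    [[115,28,-4],8],
    [[170,42,-4],11],
    [[225,55,-4],14],
    [[280,69,-4],17],
    [[335,82,-4],20],
    [[390,96,-4],23],
    [[439,108,-4],23],
    [[439,108,-4],23],
    [[439,108,-4],23],
  ],
)

```text
t: 48.9
ee_pos: [0.6032, 0.1725, 0.1601]
ee_rot: [0.763, 0.646, -0.0, 0.0]
contact_force: [-0.1, -0.1, -2.0]
grip_width: 0.0074
finger_force: 28.3
```

Request:
step_arm(
  commands=[
    [[0,0,40],0],
    [[0,0,80],0],
    [[0,0,105],0],
    [[0,0,112],0],
    [[0,0,115],0],
    [[0,0,117],0],
    [[0,0,117],0],
  ],
)

```text
t: 49.78
ee_pos: [0.6043, 0.1726, 0.0444]
ee_rot: [0.764, 0.646, 0.001, 0.001]
contact_force: [2.9, -1.7, 2.0]
grip_width: 0.0072
finger_force: 29.5
```

Request:
step_arm(
  commands=[
    [[0,0,0],0],
    [[0,0,1],0],
    [[0,0,2],0],
    [[0,0,3],0],
    [[0,0,3],0],
  ],
  newtons=3,
)

```text
t: 50.4
ee_pos: [0.6027, 0.1728, 0.0404]
ee_rot: [0.764, 0.646, -0.0, -0.0]
contact_force: [-4.7, 0.8, 5.2]
grip_width: 0.0078
finger_force: 3.0
```

Request:
step_arm(
  commands=[
    [[0,0,3],0],
    [[0,0,3],0],
    [[0,0,3],0],
    [[0,0,-40],0],
    [[0,0,-90],0],
    [[0,0,-130],0],
    [[0,0,-130],0],
  ],
  hand=0.5,
)

```text
t: 51.28
ee_pos: [0.6066, 0.1733, 0.1751]
ee_rot: [0.764, 0.646, 0.004, 0.002]
contact_force: [-0.1, 0.9, -0.4]
grip_width: 0.0439
finger_force: 0.0
```

Request:
step_arm(
  commands=[
    [[-120,-60,0],0],
    [[-120,-60,0],0],
    [[-120,-60,0],0],
    [[-120,-60,0],0],
  ],
)

```text
t: 51.78
ee_pos: [0.5238, 0.0639, 0.1692]
ee_rot: [0.764, 0.645, -0.0, -0.0]
contact_force: [0.9, -0.2, -0.0]
grip_width: 0.0439
finger_force: 0.0
```

Run:
```python
from plates import *
plates()
cmd(*loc([-.065,0],np.array([.5578,.2180]),-.1614),.12,-11.7)
```

```text
[128  32  32  31 256] centre [907. 223.] size [82. 57.] 71.3 bed [[344.0, 61.0], [309.0, 26.0], [365.0, 16.0], [378.0, 97.0], [322.0, 106.0]]
[   0   57  139   62 1570] centre [829. 384.] size [311. 116.] 75.4 bed [[241.0, 207.0], [169.0, 58.0], [284.0, 47.0], [314.0, 357.0], [198.0, 368.0]]
[  0  85  40  53 714] centre [757. 502.] size [115.  88.] 6.5 bed [[151.0, 312.0], [83.0, 339.0], [107.0, 254.0], [218.0, 286.0], [194.0, 370.0]]
[  5 141  58  25 346] centre [653. 463.] size [127.  47.] 76.5 bed [[54.0, 257.0], [26.0, 195.0], [73.0, 192.0], [83.0, 318.0], [35.0, 322.0]]
[148 198  22  13 207] centre [539. 185.] size [49. 25.] 80.9 bed [[-13.0, -35.0], [-26.0, -60.0], [-0.0, -60.0], [-1.0, -11.0], [-26.0, -11.0]]
[ 19 288  71  14 277] centre [347. 408.] size [151.  21.] 84.8 bed [[-239.0, 154.0], [-244.0, 78.0], [-223.0, 79.0], [-234.0, 230.0], [-255.0, 228.0]]
[  0 347  69  46 702] centre [187. 444.] size [ 71. 149.] 18.2 bed [[-402.0, 164.0], [-468.0, 213.0], [-400.0, 81.0], [-337.0, 114.0], [-405.0, 246.0]]
[ 24 373  81  47 899] centre [133. 380.] size [166.  94.] 87.0 bed [[-445.0, 92.0], [-483.0, 4.0], [-389.0, 14.0], [-407.0, 179.0], [-501.0, 169.0]]
pos [0.5246 0.0645 0.1697] yaw -9.6 shift [156.5 -57.8  49.7] spin 2.1 q [0.07 0.03 1.98 0.   1.13 0.24] F [ 0.3 -0.5  0.9] w 0.0442 ff 0.0 t 51.8
```

Run:
```python
from h import *
cmd(.4937,.2284,.12,-11.6)
```

```text
pos [0.5246 0.0645 0.1697] yaw -9.6 shift [156.5 -57.7  49.7] spin 2.0 q [0.07 0.03 1.98 0.   1.13 0.24] F [ 0.3 -0.5  0.9] w 0.0442 ff 0.0 t 51.8
```

Request:
step_arm(
  commands=[
    [[157,-58,0],2],
    [[157,-58,0],2],
    [[157,-58,0],2],
    [[157,-58,0],2],
    [[157,-58,50],2],
    [[157,-58,80],2],
    [[157,-58,105],2],
    [[157,-58,117],2],
    [[157,-58,117],2],
  ],
  hand=0.4,
  newtons=20,
)

```text
t: 52.95
ee_pos: [0.4929, 0.2283, 0.0524]
ee_rot: [0.775, 0.632, -0.001, -0.0]
contact_force: [-0.0, 0.2, 0.4]
grip_width: 0.0531
finger_force: 0.0
```

Request:
step_arm(
  commands=[
    [[0,0,0],0],
    [[0,0,0],0],
    [[0,0,0],0],
    [[0,0,0],0],
    [[0,0,0],0],
    [[0,0,0],0],
    [[0,0,0],0],
  ],
  hand=1,
)

```text
t: 53.82
ee_pos: [0.4937, 0.2287, 0.0536]
ee_rot: [0.775, 0.632, 0.001, 0.0]
contact_force: [2.1, -0.9, 2.3]
grip_width: 0.0116
finger_force: 20.0
```

Run:
```python
from h import *
cmd(*loc([-.065+.037,0],np.array([.5578,.2180]),-.1614),.0533,-11.6)
```

```text
pos [0.4937 0.2287 0.0536] yaw -11.6 shift [ 1.3 36.9  0.4] spin 0.0 q [ 0.39  0.19  2.04 -0.    0.91  0.59] F [ 2.1 -0.9  2.3] w 0.0116 ff 19.997804760932922 t 53.8
```

Request:
step_arm(
  commands=[
    [[0,0,0],0],
    [[0,4,0],0],
    [[0.3,9,0],0],
    [[0.5,14,0],0],
    [[0.7,19,0],0],
    [[0.9,24,0],0],
    [[1.1,29,0],0],
    [[1.2,33,0],0],
    [[1.2,35,0],0],
    [[1.2,35,0],0],
  ],
  newtons=45,
)

```text
t: 55.08
ee_pos: [0.5266, 0.2233, 0.0536]
ee_rot: [0.775, 0.632, -0.001, -0.001]
contact_force: [-2.5, 0.7, 6.6]
grip_width: 0.0113
finger_force: 45.0
```

Request:
step_arm(
  commands=[
    [[0,1,0],0],
    [[0,2,0],0],
    [[0.1,3,0],0],
    [[0.1,3,0],0],
  ],
)

```text
t: 55.58
ee_pos: [0.5293, 0.2229, 0.0536]
ee_rot: [0.775, 0.632, -0.001, -0.001]
contact_force: [-3.7, 0.9, 6.8]
grip_width: 0.0117
finger_force: 45.0
```

Request:
step_arm(
  commands=[
    [[0,1,0],0],
    [[0,2,0],0],
    [[0,2,0],0],
  ],
)

```text
t: 55.95
ee_pos: [0.5313, 0.2225, 0.0535]
ee_rot: [0.775, 0.632, -0.001, -0.001]
contact_force: [-3.8, 1.6, 6.7]
grip_width: 0.0117
finger_force: 45.0
```

Request:
step_arm(
  commands=[
    [[0,1,0],0],
    [[0,2,0],0],
    [[0,2,0],0],
  ],
)

```text
t: 56.32
ee_pos: [0.5315, 0.2225, 0.0535]
ee_rot: [0.775, 0.632, -0.002, -0.002]
contact_force: [-7.4, 2.7, 10.8]
grip_width: 0.0112
finger_force: 45.0
```

Request:
step_arm(
  commands=[
    [[0,1.5,0],0],
    [[0,3,0],0],
    [[0,3,0],0],
    [[0,3,0],0],
    [[0,3,0],0],
  ],
  newtons=58,
)

```text
t: 56.95
ee_pos: [0.5317, 0.2224, 0.0535]
ee_rot: [0.775, 0.632, -0.004, -0.004]
contact_force: [-16.1, 4.8, 16.6]
grip_width: 0.0112
finger_force: 58.0
```

Request:
step_arm(
  commands=[
    [[0,0,0],8],
    [[0,0,0],16],
    [[0,0,0],24],
    [[0,0,0],32],
    [[0,0,0],40],
    [[0,0,0],48],
    [[0,0,0],56],
    [[0,0,0],64],
    [[0,0,0],70],
    [[0,0,0],70],
  ],
)

```text
t: 58.2
ee_pos: [0.5317, 0.2225, 0.0535]
ee_rot: [0.997, 0.073, -0.006, -0.001]
contact_force: [-16.7, 5.5, 17.4]
grip_width: 0.0108
finger_force: 58.0
```

Run:
```python
from h import *
from rig import *
print(get_obs()["ft_torque"]);cmd(.5315,.2225,.0535,-95)
```

```text
[0.84689591 2.75978883 0.08629328]
pos [0.5317 0.2225 0.0535] yaw -81.6 shift [-0.2 -0.  -0. ] spin 13.4 q [0.35 0.25 1.96 0.01 0.93 1.77] F [-16.7   5.5  17.4] w 0.0108 ff 58.0232173204422 t 58.2
```

Request:
step_arm(
  commands=[
    [[0,0,0],6],
    [[0,0,0],12],
    [[0,0,0],14],
    [[0,0,0],14],
  ],
)

```text
t: 58.7
ee_pos: [0.5316, 0.2225, 0.0535]
ee_rot: [0.999, -0.049, -0.006, -0.0]
contact_force: [-15.9, 5.1, 16.8]
grip_width: 0.0112
finger_force: 58.1
```

Run:
```python
from h import *
from rig import *
print(get_obs()["ft_torque"]);cmd(.5315,.2225,.0535,-95)
```

```text
[0.90080551 2.77481909 0.113031  ]
pos [0.5316 0.2225 0.0535] yaw -95.6 shift [-0.1  0.  -0. ] spin -0.6 q [0.35 0.25 1.96 0.01 0.93 2.01] F [-15.9   5.1  16.8] w 0.0112 ff 58.07893395423889 t 58.7
```

Request:
step_arm(
  commands=[
    [[0,0,0],2],
    [[0,0,0],4],
    [[0,0,0],4],
  ],
)

```text
t: 59.08
ee_pos: [0.5316, 0.2225, 0.0535]
ee_rot: [0.997, -0.082, -0.006, 0.0]
contact_force: [-16.8, 5.2, 17.3]
grip_width: 0.0113
finger_force: 59.7
```

Run:
```python
from h import *
from rig import *
print(get_obs()["ft_torque"]);cmd(.5315,.2225,.0535,-95)
```

```text
[0.83879022 2.75852465 0.81264501]
pos [0.5316 0.2225 0.0535] yaw -99.5 shift [-0.2  0.  -0. ] spin -4.5 q [0.35 0.25 1.96 0.01 0.93 2.08] F [-16.8   5.2  17.3] w 0.0113 ff 59.6794247062644 t 59.1
```

Request:
step_arm(
  commands=[
    [[-2,0,-1],-2],
    [[-4,0,-2],-2],
    [[-4,0,-2],-2],
  ],
)

```text
t: 59.45
ee_pos: [0.5312, 0.2225, 0.0537]
ee_rot: [0.998, -0.066, -0.002, -0.0]
contact_force: [-3.7, 6.6, -4.4]
grip_width: 0.0109
finger_force: 58.5
```

Request:
step_arm(
  commands=[
    [[0,0,0],0],
    [[0,0,0],0],
    [[0,0,0],0],
    [[0,0,0],0],
    [[0,0,0],0],
    [[0,0,-40],0],
    [[0,0,-90],0],
    [[0,0,-130],0],
    [[0,0,-130],0],
  ],
  hand=0.4,
  newtons=20,
)

```text
t: 60.58
ee_pos: [0.5364, 0.2226, 0.19]
ee_rot: [0.998, -0.066, 0.004, -0.002]
contact_force: [0.5, 0.3, -0.5]
grip_width: 0.0527
finger_force: 0.0
```

Request:
step_arm(
  commands=[
    [[-150,250,-20],0],
    [[-150,250,-20],0],
    [[-150,250,-20],0],
    [[-150,250,-20],0],
    [[-150,250,-20],0],
    [[-150,250,-20],0],
  ],
)

```text
t: 61.32
ee_pos: [0.3499, -0.008, 0.2039]
ee_rot: [0.998, -0.068, -0.001, 0.0]
contact_force: [0.3, -0.3, 0.2]
grip_width: 0.053
finger_force: 0.0
```

Run:
```python
from plates import *
cmd(.5,.2,.2,0);plates()
a=capture("top")["img"];s=capture("scene")["img"]
cv2.imwrite("pics/fin.png",np.hstack([cv2.resize(a[110:260,70:410],(480,212*480//480*1),interpolation=cv2.INTER_CUBIC) if 0 else cv2.resize(a[110:260,75:215],(392,420),interpolation=cv2.INTER_CUBIC),cv2.resize(s[160:390,200:490],(400,420))]))
```

```text
pos [ 0.3499 -0.008   0.2039] yaw -97.8 shift [ 120.6 -226.4    3.6] spin 82.2 q [-0.09 -0.38  2.26 -0.    1.27  1.61] F [ 0.3 -0.3  0.2] w 0.053 ff 0.0 t 61.3
[  59   31  146   75 1708] centre [870. 258.] size [332. 173.] 82.9 bed [[302.0, 89.0], [222.0, -80.0], [395.0, -73.0], [382.0, 258.0], [209.0, 252.0]]
[   0   34  210  182 9338] centre [737. 309.] size [420. 465.] 2.5 bed [[162.0, 118.0], [-91.0, 304.0], [3.0, -152.0], [415.0, -67.0], [320.0, 389.0]]
[123 148  30  49 848] centre [612. 233.] size [ 53. 105.] 81.0 bed [[51.0, 24.0], [-2.0, -3.0], [103.0, -2.0], [103.0, 50.0], [-2.0, 50.0]]
[150 152  30  49 846] centre [602. 174.] size [ 52. 106.] 80.7 bed [[51.0, -37.0], [-2.0, -63.0], [104.0, -63.0], [104.0, -11.0], [-2.0, -11.0]]
[ 58 169  37  34 223] centre [572. 357.] size [ 46. 102.] 43.1 bed [[-8.0, 139.0], [-63.0, 152.0], [18.0, 90.0], [46.0, 126.0], [-35.0, 188.0]]
[  4 211  59  19 258] centre [514. 460.] size [ 29. 127.] 11.3 bed [[-82.0, 232.0], [-118.0, 286.0], [-74.0, 167.0], [-47.0, 177.0], [-91.0, 296.0]]
[  0 228  68  24 486] centre [465. 458.] size [145.  50.] 8
[... 312 characters left out ...]
189.0, 241.0], [-224.0, 276.0], [-207.0, 194.0], [-154.0, 205.0], [-171.0, 287.0]]
[  19  262  116   42 1207] centre [371. 360.] size [247.  83.] 85.4 bed [[-207.0, 111.0], [-239.0, -16.0], [-156.0, -9.0], [-176.0, 237.0], [-258.0, 230.0]]
[   0  280  160  140 7114] centre [184. 384.] size [427. 226.] 62.1 bed [[-396.0, 104.0], [-571.0, -62.0], [-357.0, -134.0], [-220.0, 270.0], [-435.0, 342.0]]
[ 78 311  40  31 366] centre [275. 314.] size [64. 83.] 1.0 bed [[-295.0, 50.0], [-333.0, 85.0], [-319.0, 3.0], [-256.0, 14.0], [-271.0, 96.0]]
[175 356  40  64 882] centre [141. 102.] size [ 75. 135.] 82.6 bed [[-393.0, -181.0], [-459.0, -221.0], [-324.0, -217.0], [-327.0, -141.0], [-462.0, -146.0]]
```

View pics/fin.png

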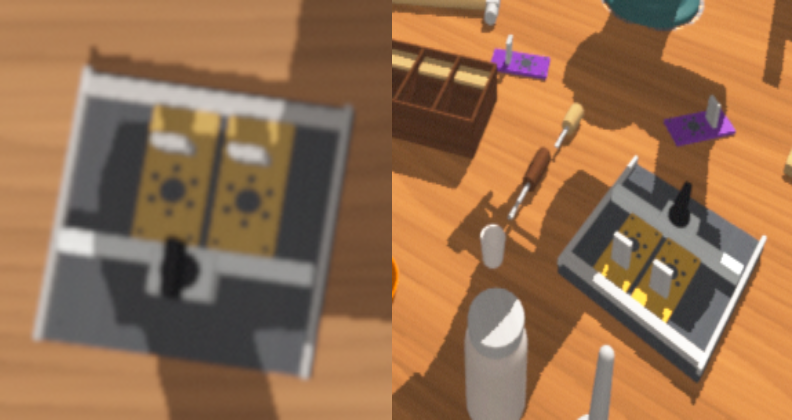

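The final picture shows both plates square between fence and carriage, at (172,180) and (248,190). The knob is turned to locked at (178,268), the bin is empty, and the burin, scriber and pot appear to be where they were.

```bash
python3 -c "
from rig import close_job
print(close_job())"
```

```text
the job is handed in; nothing more can be done
None
```

The job is handed in: both plates from the bin lie flat, square and flush between the carriage and the fence, the knob is turned clockwise to its stop, and the bystanders look undisturbed in the final picture.

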